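Unload the petal mould and set it for the next shot

ROBOT

A 7-joint arm with a two-finger parallel gripper is mounted at the origin on the work surface. World frame = base frame: x ahead of the robot, y to its left, z up, the work surface at z = 0. Lengths are in m, angles in rad, forces in N, time in s.
With the tool pointing down it reaches from about 0.4 to 0.85 m from the base axis. Payload 10.4 kg.
Tool frame: the origin (TCP) lies on the front face of the gripper's body, between the roots of the fingers; the fingertips stand 73 mm ahead of it and the grasp point (between the pads) lies 54 mm ahead of it; z points along the fingers, y is the line along which they close (so a half turn about z gives the same grasp; the last joint's range is limited). The gripper opens to 85 mm and grips with 20 to 120 N. Pads are 22 mm wide; open, the fingers measure 114 mm over their backs; the gripper's body (76 mm by 85 mm) begins 54 mm behind the grasp point. The pads swing forward as they close: fully open they stand 13 mm farther back than shut.
Start: joints at [-1.373, 0.332, -0.065, 1.46, 0.022, 1.35, -0.088], TCP at [0.137, 0.61, 0.304] pointing down, gripper open.
Joint ranges: [-2.6, 2.6], [-0.5, 2.12], [-1.47, 1.34], [0.16, 2.42], [-1.27, 4.41], [0.06, 2.06], [-2.6, 2.6]. Speed limits (rad/s): [2.22, 2.22, 2.79, 2.79, 3.14, 3.14, 3.14].

INTERFACE

Orientations are given as a rotation vector (axis times angle).
In Python, from bench import * gives the robot as it stands.
- The arm moves only by the tool send_rows, never from a script. Its argument "steps" is a list of rows, each a list of 2 entries, a list of its own where there are three numbers: the shift along the world's x, y, z in m, then the turn about the world's z in rad. In form: [[[x, y, z], spin], ...]. A call has 1 to 20 rows; each row shifts and turns the commanded pose from where the row before left it; what a row does not reach is not made up. A row lasts 1/10 s, in which the tool goes at most 50 mm and 8.59 degrees, less where a joint would pass 70% of its speed; a pose out of reach is approached as far as the arm can. A call is refused whole if a number of a shift passes 0.05 or a number of a turn 0.15, either way. A call with a gripper value outside its range is refused whole. "fingers" is the opening, from 0 (shut) to 1 (fully open), set as the call begins (left out, the last holds). The fingers move at their own pace and stop on an object; the grip force is fixed at half the most. Time passes only in rows, so rows that do not move let the fingers close. It gives the time, the measured TCP pose, the force, the opening and the grip force at its end, in the units of the state.
- state(): the state, without advancing time (a new reading comes with each control period).
- snapshot(name): name is "scene" or "top"; returns (picture, depth): 400x640x3 uint8, red, green, blue; 400x640 float32, m along the optical axis (not along the pixel's ray), 0 where there is no reading.
- camera_model(name): a dict with "fx", "fy", "cx", "cy" (pixels), "R" (3x3) and "t" (3): a world point X has camera coordinates R X + t. Camera axes: x right, y down, z forward; pixel columns grow to the right and rows downward; lengths in m; the calibration is good to about 2 mm. A picture is of the moment at which its call begins. camera_model takes no time and is no camera call.
- sign_off(): hands the job in; it is judged then, once.
The state is a dict: "clock": time; "joint_positions": joint angles; "qvel": joint speeds; "joint_torque": joint torques, N m; "ee_pos": TCP position; "orientation": TCP orientation; "force": force on the tool from outside, world axes, zero at the start; "ft_torque": the same for the moment, N m; "opening": finger opening in m; "grasp_force": force on a finger pad.
Only numpy, scipy, OpenCV 4.12 (cv2) and the standard library are available. Lean on these libraries where they do the work, as an engineer would, in place of code of your own. Each camera call takes 0.05 s, during which the arm holds its last target. There are 200 camera calls.

TASK

Turn the petal mould round for its next shot: lift every cast petal out of its pocket and lay it gently, without dropping it, in the green tray, then check the narrow gap of the metal clamp at the end of the mould by standing the blue-handled gauge blade in it, pushed down fully home until its handle rests on the clamp, and put the gauge back fully home in its wooden stand. After that, slide the mould along the bench, without lifting it, until the red dot lies centred under the tip of the dispenser's needle, and with it there press the green start button fully down. At the end the petals lie in the tray, the gauge is back in its stand and the dot is under the needle; leave the yellow glue jar and the finished lotus on the bench alone.

Things in the scene. Friction and masses are not known exactly. Their poses are not given: they have to be found in the camera images.
- petal1: Cream cast lotus petal, 90 mm long (x, point +x), 50 mm wide, 12 mm thick, 50 g, with a straight keel rib on its back to hold it by: 14 mm wide (across y), 50 mm long, centred 3 mm towards -x, top 40 mm above the origin. Origin: centre of the underside. Starts in a pocket of the mould, rib up, along the mould's x. May be absent.
- petal2: Cream cast lotus petal, 90 mm long (x, point +x), 50 mm wide, 12 mm thick, 50 g, with a straight keel rib on its back to hold it by: 14 mm wide (across y), 50 mm long, centred 3 mm towards -x, top 40 mm above the origin. Origin: centre of the underside. Starts in a pocket of the mould, rib up, along the mould's x. May be absent.
- petal3: Cream cast lotus petal, 90 mm long (x, point +x), 50 mm wide, 12 mm thick, 50 g, with a straight keel rib on its back to hold it by: 14 mm wide (across y), 50 mm long, centred 3 mm towards -x, top 40 mm above the origin. Origin: centre of the underside. Starts in a pocket of the mould, rib up, along the mould's x. May be absent.
- petal4: Cream cast lotus petal, 90 mm long (x, point +x), 50 mm wide, 12 mm thick, 50 g, with a straight keel rib on its back to hold it by: 14 mm wide (across y), 50 mm long, centred 3 mm towards -x, top 40 mm above the origin. Origin: centre of the underside. Starts in a pocket of the mould, rib up, along the mould's x. May be absent.
- mould: Loose flat casting mould, dark grey on wood, 120 mm (x) by 425 mm (y -225 to +200), top 30 mm above the bench, 0.85 kg; slides under a few newtons. Origin on its underside, z up. Four leaf-shaped pockets along x, 14 mm deep, floors 16 mm up, at y = -132, -66, +66, +132 mm, 2 mm play round a petal; a petal's rib stands 26 mm above the mould.
- mould_handle (a point): Middle of the top of the black bar handle on the mould's middle, 66 mm above the mould's underside; the bar is 60 mm long along the mould's x, 20 mm wide (across y) and stands 36 mm above the mould's top.
- mould_dot (a point): Centre of the red filling dot (16 mm across), on the mould's top at its x = 0, y = +182 mm, z = 30 mm.
- mould_gap (a point): Middle of the floor of the narrow gap in the bright metal clamp at the mould's -y end (mould x = 0, y = -203, z = 16 mm); axes as the mould's. The gap is 46 mm long along x, 6.5 mm wide along y and 38 mm deep, open at the top, 54 mm above the mould's underside. The clamp measures 70 by 45 mm.
- gauge: Gauge blade, standing upright in its stand: steel blade 40 mm wide (x), 3 mm thick (y), 36 mm long, tapered at its foot, under a blue handle 44 mm (x) by 16 mm (y) by 45 mm tall, whose underside is the shoulder that sets the depth. Origin: centre of the blade's lower end; z up towards the handle (handle from 36 to 81 mm above the origin). 70 g.
- gauge_stand: Fixed light wooden block 70 by 50 by 40 mm high that holds the blade in a slot (47 by 7 mm, along its x) with the shoulder on the block's top, the blade's lower end then 4 mm above the bench; slot centred on the block. Origin: centre of its underside.
- tray: Loose low green tray, 130 mm (x) by 300 mm (y), walls 30 mm high and 4 mm thick, floor 4 mm thick. Origin: centre of its underside. Takes the petals side by side along y, each lying along x.
- dispenser: Fixed dispenser; origin on the bench right below the needle tip. Along its +x: a foot plate (115 to 215 mm), a column (at 165 mm) and an arm 250 to 280 mm above the bench that carries an upright clear barrel (28 mm across, from 120 mm up) over the origin. Its button box, 85 by 75 by 40 mm high, stands at x = 50, y = +110 mm.
- needle_tip (a point): Lower tip of the dispenser's orange needle, 48 mm above the bench.
- start_button_top (a point): Top centre of the round green start button (32 mm across) on the button box, about 62 mm above the bench; it is pressed straight down.
- start_button (a joint): Travel of the start button in m: 0 up, 0.006 fully down; needs 5 N and springs back.
- lotus: Finished lotus candle holder, about 150 mm across, on the bench; not to be disturbed. Origin: centre of its underside.
- glue_jar: Yellow glue jar, 66 mm across, 100 mm tall; not to be disturbed. Origin: centre of its underside.
Mind the look-alikes: they are no part of the job. There is more than one size of the gauge; the one meant has the size given above. Leave any black or pink look-alike of the petal3 alone.

How it is judged:
By the outcome, as a careful person would: the job done as asked, in the order asked, and still so for the second after the job is handed in, with the robot touching nothing.
Of petal1, petal2, petal3, petal4 only 2 to 4 are there at a start; the rules pass over those that are not, and their reading is None.
At some moment in a run one of mould, tray may be knocked a few centimetres aside while the robot is not near it.
It also fails if it takes over 210 s, if anything falls off the work surface, if the arm or the gripper's body presses on something with over 40 N, if the wrist force passes 120 N, or if a joint passes its speed limit or range.

## Working session

There is one attempt and no reset: what is moved stays moved. The work goes in short steps, Python scripts to look and compute and a tool call to move; the robot and the scene stay as the last step left them, time stands still between calls to the robot, and variables do not carry over. Pictures are saved under pics/ and viewed, at most 17 in all, crops included, and the job is handed in when it is done.

Besides the shell and the picture viewer there is one more tool, called after ">>>" by a JSON object that holds its "method" and its "body". send_rows: Moves the arm, as the interface text tells. Its arguments: {"type":"object","properties":{"steps":{"type":"array","items":{"type":"array"}},"fingers":{"type":"number"}},"required":["steps"]}

```bash
ls; mkdir -p pics
cat > h.py <<'E'
from bench import *
import numpy as np, cv2
def snap(n,f):
    p,d=snapshot(n); cv2.imwrite(f'pics/{f}.png',cv2.cvtColor(p,cv2.COLOR_RGB2BGR)); np.savez(f'pics/{f}.npz',p=p,d=d); return p,d
def world(n,d):
    c=camera_model(n); v,u=np.mgrid[0:400,0:640]
    P=np.stack([(u-c['cx'])/c['fx']*d,(v-c['cy'])/c['fy']*d,d],-1)
    return (P-np.array(c['t']))@np.array(c['R'])
E
python3 - <<'E'
from h import *
for n in('scene','top'):
    snap(n,n+'0'); c=camera_model(n); R=np.array(c['R']); print(n,c['fx'],c['cx'],c['cy'],np.round(R,3).tolist(),-R.T@np.array(c['t']))
s=state(); print(s)
E
```

```text
pics
scene 399.4545950399524 315.9681644865947 199.42602480544716 [[0.747, 0.665, -0.011], [0.41, -0.473, -0.78], [-0.524, 0.578, -0.625]] [ 1.12661566 -0.70120945  0.82822617]
top 441.8881675501601 317.0984173994177 200.82947085290604 [[0.009, -1.0, 0.004], [-0.996, -0.009, -0.094], [0.094, -0.003, -0.996]] [ 3.96429701e-01 -5.15174270e-04  1.21355258e+00]
{'clock': 0.1, 'joint_positions': array([-1.3726157 ,  0.33284093, -0.0646864 ,  1.46089612,  0.02159064,
        1.34990024, -0.08846902]), 'qvel': array([-0.0008937 , -0.00236459,  0.00119815, -0.00079163, -0.00117376,
        0.00110669, -0.00145835]), 'joint_torque': array([ 1.69878815e-03, -6.26744485e+01,  4.95292665e-02, -3.92436111e+01,
        1.65691646e-02,  6.87722408e-03,  8.50966615e-06]), 'ee_pos': array([0.13681831, 0.60957741, 0.30315673]), 'orientation': array([-3.46030921e-01, -3.12238467e+00,  2.11509766e-03]), 'force': array([-0.2001057 ,  0.30514441,  0.37172137]), 'ft_torque': array([-0.02369543, -0.01397833,  0.01537558]), 'grasp_force': 0.0, 'opening': 0.0853028891025981}
```

View pics/top0.png

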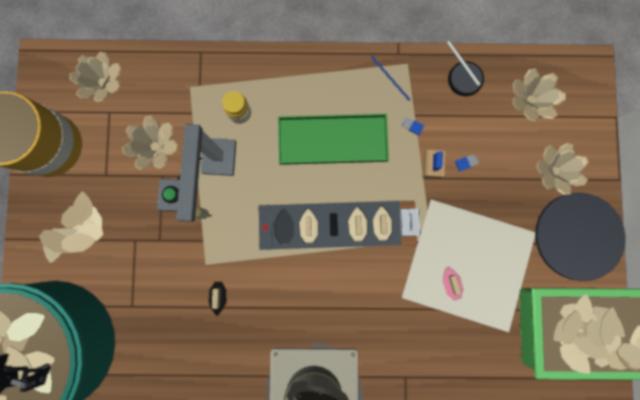

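View pics/scene0.png

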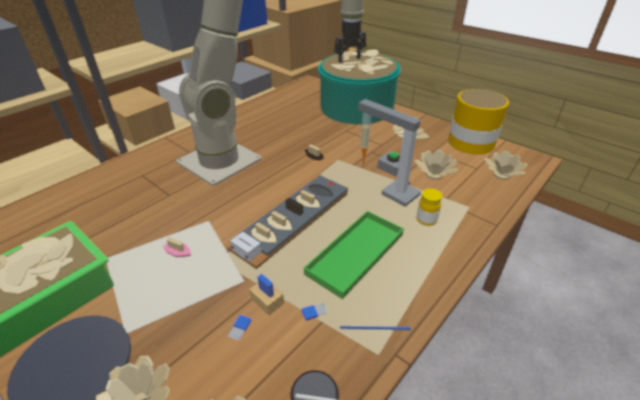

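Top view: the mould lies along world y, dot (265,227), three petals (309,226), (358,225), (382,224), empty pocket (284,226) and clamp (410,222). The tray is at (333,139), the needle near (203,213) and the button at (170,194). Gauge candidates are the upright one in the wooden stand (437,160), and the loose ones (413,127) and (467,163). The standing one fits the text. The black petal (217,298) and pink petal (453,284) are decoys.

```bash
cat >> h.py <<'E'
def clouds(tag):
    o={}
    for n in('scene','top'):
        p,d=snap(n,n+tag); W=world(n,d); W[d<=0]=np.nan
        o[n]=(p,cv2.cvtColor(p,cv2.COLOR_RGB2HSV).astype(int),W)
    return o
def rect(P):
    r=cv2.minAreaRect((P[:,:2]*1000).astype(np.float32)); return np.round(r[0],1),np.round(r[1],1),round(r[2],1)
E
python3 - <<'E'
from h import *
o=clouds('1')
for n,(p,h,W) in o.items():
    print('==',n)
    z=W[...,2]; x=W[...,0]; y=W[...,1]; H,S,V=h[...,0],h[...,1],h[...,2]
    R,G,B=[p[...,i].astype(int) for i in range(3)]
    area=(x>.2)&(x<.95)&(abs(y)<.6)
    def rep(t,m):
        m=m&np.isfinite(z)
        if m.sum()<3: print(t,'none');return
        P=W[m]; print(t,m.sum(),'med',np.round(np.median(P,0),4),'mean',np.round(P.mean(0),4),'z',np.round(np.percentile(P[:,2],[5,50,95]),4),'rect',*rect(P))
    rep('red',area&(R>110)&(G<60)&(B<70)&(z>.015)&(z<.05))
    blue=area&(H>105)&(H<125)&(S>150)
    k,L,st,c=cv2.connectedComponentsWithStats(blue.astype(np.uint8))
    for i in range(1,k):
        if st[i,4]>15: rep(f'blue{c[i].round()}',L==i)
    grn=area&(H>50)&(H<75)&(S>120)
    k,L,st,c=cv2.connectedComponentsWithStats(grn.astype(np.uint8))
    for i in range(1,k):
        if st[i,4]>15: rep(f'green{c[i].round()}',L==i)
    cream=area&(H>10)&(H<32)&(z>.045)&(z<.062)&(x<.45)&(x>.3)&(abs(y)<.3)
    k,L,st,c=cv2.connectedComponentsWithStats(cream.astype(np.uint8))
    for i in range(1,k):
        if st[i,4]>5: rep(f'rib{c[i].round()}',L==i)
    rep('handle',area&(z>.055)&(z<.075)&(V<60)&(abs(y)<.2)&(x<.45)&(x>.25))
    rep('clamp',area&(z>.045)&(z<.065)&(S<60)&(V>120)&(y<-.1)&(x<.5))
    rep('orange',area&(H>5)&(H<16)&(S>180)&(z>.04)&(z<.13)&(y>.2))
    rep('mouldtop',area&(z>.024)&(z<.036)&(S<80)&(V<110)&(abs(y)<.25)&(x<.5))
    rep('stand',area&(z>.033)&(z<.047)&(y<-.2)&(y>-.4)&(x>.3)&(x<.65))
    rep('bench',area&(z<.02))
    for (u,v) in []: pass
# enlarged crops
p=o['scene'][0]; t=o['top'][0]
a=cv2.resize(p[255:345,215:335],(640,480),interpolation=cv2.INTER_CUBIC)
cv2.imwrite('pics/crop_g.png',a[...,::-1])
b=cv2.resize(t[100:260,150:350],(800,600)if 0 else (750,600),interpolation=cv2.INTER_CUBIC)
cv2.imwrite('pics/crop_t.png',b[...,::-1])
E
```

```text
== scene
red none
blue[265. 281.] 62 med [ 0.6181 -0.3254  0.0856] mean [ 0.6173 -0.3255  0.0857] z [0.0838 0.0856 0.0877] rect [ 616.9 -325.4] [12.1 37.2] 83.1
blue[309. 312.] 111 med [ 0.7195 -0.2826  0.0122] mean [ 0.7198 -0.2827  0.0121] z [0.0097 0.0122 0.0149] rect [ 718.8 -282. ] [27.2 30.3] 63.6
blue[242. 322.] 116 med [ 0.6197 -0.4085  0.0126] mean [ 0.6198 -0.4086  0.0125] z [0.0105 0.0126 0.0146] rect [ 619.5 -408.7] [26.4 28.3] 22.6
green[393. 155.] 32 med [0.5232 0.3753 0.0611] mean [0.5231 0.3764 0.0608] z [0.0559 0.0611 0.0641] rect [523.4 378. ] [24.1 27. ] 1.2
green[353. 253.] 3775 med [ 0.6772 -0.0577  0.0053] mean [ 0.6773 -0.0525  0.0091] z [0.0024 0.0053 0.0293] rect [681.7 -50.2] [131.1 303.6] 2.0
green[ 95. 268.] 556 med [ 0.2789 -0.5747  0.0993] mean [ 0.2721 -0.5734  0.0848] z [0.0345 0.0993 0.1082] rect [ 246.6 -571.5] [55.1 91.3] 88.2
rib[305. 194.] 53 med [0.4324 0.0097 0.0551] mean [0.4323 0.0111 0.0538] z [0.0464 0.0551 0.0588] rect [431.1  12.7] [13.7 34.4] 89.2
rib[289. 205.] 27 med [ 0.4346 -0.0606  0.0548] mean [ 0.4344 -0.0606  0.0543] z [0.0474 0.0
[... 2664 characters left out ...]
4.4
handle 101 med [ 0.4342 -0.0484  0.0655] mean [ 0.4336 -0.0479  0.0653] z [0.0608 0.0655 0.0697] rect [432.9 -47.3] [33.9 18.2] 1.0
clamp 431 med [ 0.4545 -0.249   0.0537] mean [ 0.4538 -0.2497  0.0538] z [0.0499 0.0537 0.0576] rect [ 454.6 -250.1] [68.6 46.2] 1.4
orange none
mouldtop 3515 med [ 0.4424 -0.0282  0.0299] mean [ 0.4421 -0.0273  0.0298] z [0.0261 0.0299 0.0335] rect [443.6 -38.7] [116.4 378.8] 2.0
stand 458 med [ 0.5909 -0.308   0.0396] mean [ 0.553  -0.3014  0.0392] z [0.0336 0.0396 0.044 ] rect [ 471.  -278.9] [353.2 163.9] 4.5
bench 100488 med [ 5.652e-01 -1.370e-02  4.000e-04] mean [ 0.5659 -0.0113  0.0009] z [-0.0037  0.0004  0.0067] rect [575.  -0.] [ 750.  1199.9] 0.0
```

View pics/crop_g.png

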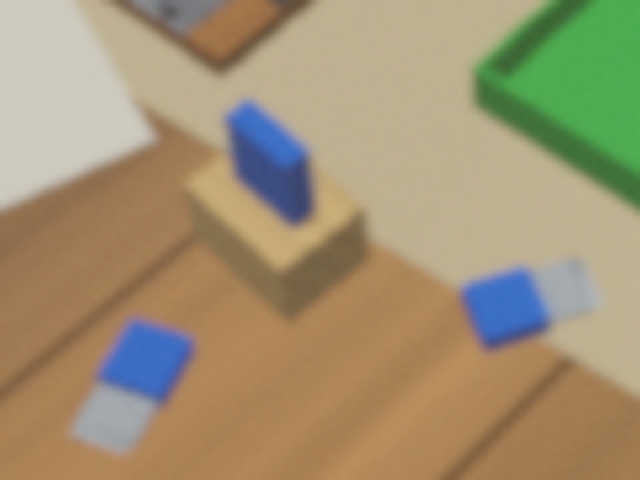

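View pics/crop_t.png

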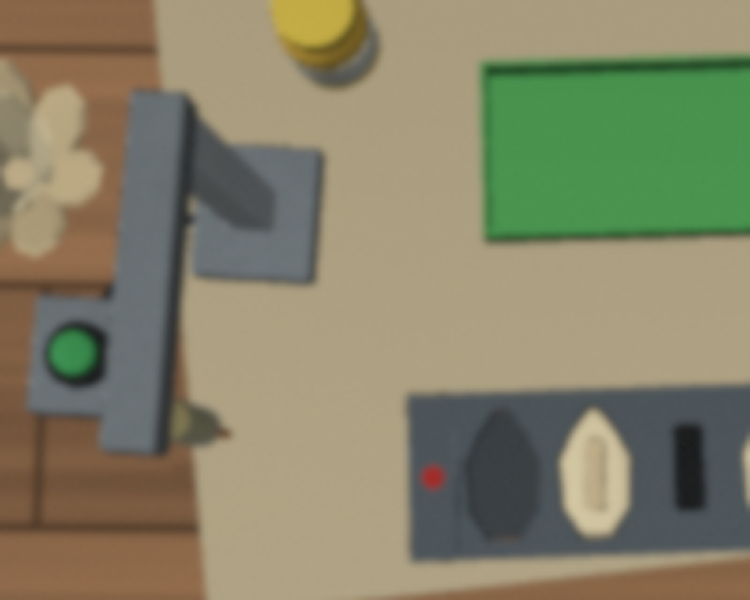

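The enlarged crop confirms that the gauge meant is the upright one in the wooden block. Its handle top is at z≈0.085 with a 16 mm-thick profile, and the loose ones are stubbier. Next I'll refine the numbers.

```bash
cat > m.py <<'E'
from h import *
def comps(m,mn):
    k,L,st,c=cv2.connectedComponentsWithStats(m.astype(np.uint8)); return [(L==i,c[i]) for i in range(1,k) if st[i,4]>=mn]
def pca(P):
    q=P[:,:2]-P[:,:2].mean(0); w,v=np.linalg.eigh(q.T@q/len(q)); a=v[:,1]; 
    ang=np.degrees(np.arctan2(a[1],a[0])); return (ang+90)%180-90, np.sqrt(12*w[::-1])*1000
def show(t,W,m,mn=6):
    for L,c in comps(m&np.isfinite(W[...,2]),mn):
        P=W[L]; a,s=pca(P); print(t,c.round(1),len(P),'c',np.round(P.mean(0)*1000,1),'ang %.1f'%a,'size',s.round(0))
def go(tag,which=('scene','top')):
    o=clouds(tag)
    for n in which:
        p,h,W=o[n]; print('==',n); x,y,z=W[...,0],W[...,1],W[...,2]; H,S,V=h[...,0],h[...,1],h[...,2]
        R,G,B=[p[...,i].astype(int) for i in range(3)]
        A=(x>.3)&(x<.95)&(abs(y)<.6)
        show('dot',W,A&(R>90)&(R>2*G)&(R>2*B)&(z>.02)&(z<.04),4)
        show('rib',W,A&(H>8)&(H<35)&(S>40)&(z>.049)&(z<.065)&(x<.54)&(y<.25)&(y>-.23),15)
        show('ribtray',W,A&(H>8)&(H<35)&(S>40)&(z>.036)&(z<.06)&(x>.58)&(y<.2)&(y>-.23),15)
        show('handle',W,A&(z>.058)&(z<.075)&(V<70)&(x<.56)&(abs(y)<.2),15)
        show('clamp',W,A&(z>.046)&(z<.062)&(S<70)&(V>100)&(y<-.02)&(x<.56),60)
        show('gaugetop',W,A&(H>105)&(H<125)&(S>120)&(z>.078),10)
        show('tray',W,A&(H>50)&(H<75)&(S>120)&(z<.04)&(y<.2),300)
        show('button',W,A&(H>45)&(H<85)&(S>100)&(z>.05)&(z<.075)&(y>.3),10)
    return o
E
python3 - <<'E'
from m import *
o=go('2')
p,h,W=o['scene']; a=cv2.resize(p[100:180,320:420],(700,560),interpolation=cv2.INTER_CUBIC); cv2.imwrite('pics/cs.png',a[...,::-1])
for n in o:
    p,h,W=o[n]; m=(h[...,0]>=3)&(h[...,0]<18)&(h[...,1]>110)&(W[...,2]>.04)&(W[...,2]<.14)&(W[...,1]>.2)&(W[...,1]<.35)&(W[...,0]>.4)&(W[...,0]<.55)
    for v,u in np.argwhere(m): print(n,u,v,p[v,u],np.round(W[v,u],3))
t=o['top'][0]; print(t[209:221,200:220].astype(int)[...,0]-t[209:221,200:220].astype(int)[...,2])
E
```

```text
== scene
dot [330.2 183.2] 6 c [437.2 130.9  31.9] ang -41.6 size [19.  8.]
rib [306.7 194.6] 62 c [440.4  12.2  55.2] ang 1.0 size [52. 15.]
rib [293.6 206.2] 74 c [451.6 -58.1  57.9] ang 6.7 size [61. 13.]
rib [278. 216.] 76 c [ 446.4 -119.    55.6] ang 2.7 size [51. 16.]
rib [262. 228.] 79 c [ 448.9 -184.8   55.3] ang 3.0 size [52. 15.]
ribtray [425.1 210.5] 42 c [758.9 187.   54.8] ang 3.0 size [64. 18.]
handle [293.3 203.6] 75 c [448.7 -55.8  65.1] ang 1.7 size [55. 16.]
clamp [244.6 242.6] 345 c [ 455.3 -254.9   53.8] ang 3.9 size [75. 48.]
gaugetop [264.7 281.2] 95 c [ 618.1 -325.9   84.9] ang -5.5 size [41. 15.]
tray [352.7 253.2] 3772 c [677.3 -52.4   9.1] ang -86.6 size [311. 134.]
button [393.5 154.7] 40 c [523.  377.6  61.3] ang -70.4 size [31. 24.]
== top
dot [265. 227.] 21 c [436.4 134.5  31.1] ang -0.8 size [12. 12.]
rib [358.8 223.7] 102 c [ 446.5 -113.7   55.3] ang 1.8 size [50. 14.]
rib [383.9 222.9] 104 c [ 449.  -179.6   55.4] ang 2.6 size [51. 14.]
rib [308.7 225.6] 105 c [440.2  17.5  55.6] ang 3.1 size [49. 15.]
ribtray [247.1 109.2] 19 c [751.8 186.5  52.9] an
[... 3177 characters left out ...]
43 44]
 [30 21 16 16 16 17 20 28 35 40 42 42 43 42 43 43 42 44 42 43]
 [33 23 18 17 16 16 17 22 31 38 41 43 42 42 43 43 44 42 42 43]
 [33 23 17 17 17 17 17 20 27 36 41 43 43 43 43 43 42 43 43 43]
 [30 21 17 17 17 17 17 20 26 35 41 43 42 43 43 42 43 43 43 43]
 [26 19 17 17 17 17 18 21 28 37 42 43 43 43 43 43 43 43 42 43]
 [21 17 17 17 16 17 20 24 33 43 46 45 45 43 43 42 43 43 43 42]
 [18 17 16 16 16 17 21 28 37 44 47 46 44 43 43 44 43 43 43 43]
 [19 18 16 17 16 19 25 33 39 43 44 45 43 43 43 43 43 43 43 43]
 [30 26 23 22 23 26 32 38 42 44 43 43 44 43 43 43 42 43 43 43]
 [44 38 35 33 33 36 38 42 43 43 44 43 44 43 43 43 43 44 43 43]
 [52 47 42 40 40 41 43 43 43 43 44 43 44 44 44 44 44 44 44 43]]
```

View pics/cs.png

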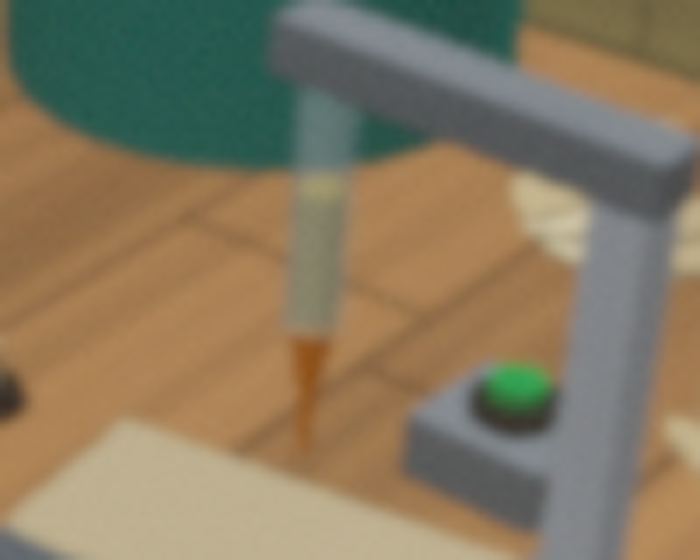

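The scene camera reads about (+2,−5) mm off the top camera. The needle tip is ≈(464,277) in the top frame, and the button-box geometry gives the same. Moving above the first petal.

>>> {"method": "send_rows", "body": {"steps": [[[0.0173,-0.034,0],0.015],[[0.0173,-0.034,0],0.015],[[0.0173,-0.034,0],0.015],[[0.0173,-0.034,0],0.015],[[0.0173,-0.034,0],0.015],[[0.0173,-0.034,0],0.015],[[0.0173,-0.034,0],0.015],[[0.0173,-0.034,0],0.015],[[0.0173,-0.034,0],0.015],[[0.0173,-0.034,0],0.015],[[0.0186,-0.0364,-0.01],0.015],[[0.0186,-0.0364,-0.01],0.015],[[0.0186,-0.0364,-0.01],0.015],[[0.0186,-0.0364,-0.01],0.015],[[0.0186,-0.0364,-0.01],0.015],[[0.0186,-0.0364,-0.01],0.015],[[0.0186,-0.0364,-0.01],0.015],[[0,0,-0.02],0.007],[[0,0,0],0],[[0,0,0],0]], "fingers": 0.5}}

```text
clock: 2.3
ee_pos: [0.4398, 0.0156, 0.2142]
orientation: [0.065, -3.14, 0.0]
force: [-0.1, -0.7, -0.1]
opening: 0.0426
grasp_force: 0.0
```

```bash
cat > st.py <<'E'
from m import *
from scipy.spatial.transform import Rotation as Ro
def st():
    s=state(); M=Ro.from_rotvec(s['orientation']).as_matrix(); print('t %.2f'%s['clock'],'pos',np.round(s['ee_pos'],4),'yaw_y %.2f'%(np.degrees(np.arctan2(M[1,1],M[0,1]))-90),'z',np.round(M[:,2],3),'F',np.round(s['force'],1),'open %.4f'%s['opening'],'grip',s['grasp_force'],'j',np.round(s['joint_positions'],2))
E
python3 - <<'E'
from st import *
st(); go('3',('scene',))
c=camera_model('top');R=np.array(c['R']);t=np.array(c['t'])
C=-R.T@t
for u,v in((211,215.5),(210.5,215.5)):
    d=R.T@np.array([(u-c['cx'])/c['fx'],(v-c['cy'])/c['fy'],1]); print('needle top',C+d*(.048-C[2])/d[2])
c=camera_model('scene');R=np.array(c['R']);t=np.array(c['t'])
C=-R.T@t
for u,v in((363,164.5),(362.7,165.5)):
    d=R.T@np.array([(u-c['cx'])/c['fx'],(v-c['cy'])/c['fy'],1]); print('needle scene',C+d*(.048-C[2])/d[2])
E
```

```text
t 2.30 pos [0.4398 0.0156 0.2142] yaw_y 2.38 z [-0.001 -0.    -1.   ] F [-0.1 -0.7 -0.1] open 0.0426 grip 0.0 j [-0.77 -0.03  0.63  2.07  0.02  1.1   1.46]
== scene
dot [330. 183.] 5 c [435.5 132.   31.2] ang -44.4 size [10.  7.]
rib [306.6 194.6] 63 c [439.9  12.1  54.9] ang 2.7 size [51. 14.]
rib [293.6 206.5] 64 c [452.  -58.8  57.2] ang 7.1 size [59. 10.]
rib [278.1 216.1] 74 c [ 446.6 -118.8   55.4] ang 2.5 size [53. 16.]
rib [262. 228.] 78 c [ 449.2 -184.7   55.3] ang 3.3 size [50. 15.]
ribtray [425.1 210.5] 42 c [759.2 186.5  55.2] ang 2.4 size [63. 19.]
handle [293.3 203.7] 81 c [448.7 -56.1  64.9] ang 2.6 size [54. 16.]
clamp [244.6 242.8] 349 c [ 455.7 -255.2   53.7] ang 2.3 size [75. 49.]
gaugetop [264.7 281.4] 99 c [ 618.2 -326.1   84.7] ang -5.8 size [41. 15.]
tray [352.7 253.1] 3766 c [677.1 -52.3   9.1] ang -86.9 size [311. 134.]
button [393.5 154.7] 40 c [523.  377.6  61.3] ang 85.7 size [28. 23.]
needle top [0.46487787 0.27564002 0.048     ]
needle top [0.46486625 0.27695813 0.048     ]
needle scene [0.4670989  0.27318633 0.048     ]
needle scene [0.47003404 0.26746253 0.048     ]
```

>>> {"method": "send_rows", "body": {"steps": [[[0,0,-0.03],0],[[0,0,-0.03],0],[[0,0,-0.03],0],[[0,0,-0.012],0],[[0,0,-0.006],0],[[0,0,0],0],[[0,0,0],0]]}}

```text
clock: 3.1
ee_pos: [0.4408, 0.0153, 0.107]
orientation: [-0.065, 3.139, 0.001]
force: [-0.4, 0.1, -0.0]
opening: 0.0425
grasp_force: 0.0
```

>>> {"method": "send_rows", "body": {"steps": [[[0,0,0],0],[[0,0,0],0],[[0,0,0],0],[[0,0,0],0],[[0,0,0],0],[[0,0,0],0],[[0,0,0],0],[[0,0,0],0]], "fingers": 0}}

```text
clock: 3.9
ee_pos: [0.4406, 0.0156, 0.1068]
orientation: [-0.065, 3.14, 0.002]
force: [-2.8, 2.1, 7.0]
opening: 0.0126
grasp_force: 59.8
```

Run:
```python
from st import *
st(); go('4',('scene',))
```

```text
t 3.90 pos [0.4406 0.0156 0.1068] yaw_y 2.38 z [ 0.001  0.001 -1.   ] F [-2.8  2.1  7. ] open 0.0126 grip 59.836758971214294 j [-0.74  0.17  0.64  2.16 -0.14  0.84  1.6 ]
== scene
dot [330.2 182.8] 6 c [435.8 132.6  31.7] ang -66.6 size [16.  7.]
rib [310.2 195.4] 33 c [452.6  15.2  56.5] ang -34.1 size [30. 15.]
rib [294.5 206.7] 70 c [455.  -57.8  57.6] ang 8.9 size [54. 15.]
rib [277.8 216. ] 75 c [ 445.6 -119.    55.3] ang 2.0 size [53. 15.]
rib [262.  228.1] 79 c [ 449.2 -184.7   55.1] ang 2.8 size [51. 15.]
ribtray [425.1 210.6] 39 c [759.3 186.3  55.1] ang 3.8 size [64. 18.]
handle [293.4 203.8] 83 c [449.  -56.   64.6] ang 1.9 size [56. 16.]
clamp [244.6 242.7] 346 c [ 455.7 -255.    53.7] ang 1.4 size [75. 49.]
gaugetop [264.7 281.3] 97 c [ 618.1 -325.9   84.7] ang -5.0 size [40. 15.]
tray [352.8 253.1] 3767 c [677.3 -52.3   9.1] ang -86.8 size [310. 134.]
button [393.5 154.7] 40 c [523.2 377.2  61.6] ang -74.0 size [32. 24.]
```

>>> {"method": "send_rows", "body": {"steps": [[[0,0,0.01],0],[[0,0,0.02],0],[[0,0,0.03],0],[[0,0,0.03],0],[[0.03,0.004,0],0],[[0.04,0.005,0],0],[[0.04,0.006,0],0],[[0.04,0.006,0],0],[[0.04,0.005,0],0],[[0.03,0.004,0],0],[[0.015,0.001,0],0],[[0,0,0],0],[[0,0,0],0]]}}

```text
clock: 5.3
ee_pos: [0.6746, 0.0456, 0.1962]
orientation: [0.064, -3.14, 0.001]
force: [-0.2, 0.1, -1.0]
opening: 0.0128
grasp_force: 58.8
```

Run:
```python
from st import *
st(); go('5',('scene',))
```

```text
t 5.30 pos [0.6746 0.0456 0.1962] yaw_y 2.33 z [-0.001 -0.001 -1.   ] F [-0.2  0.1 -1. ] open 0.0128 grip 58.81314933300018 j [-0.58  0.58  0.63  1.47 -0.35  1.21  1.72]
== scene
dot [330. 183.] 5 c [435.3 132.3  30.9] ang -66.7 size [14.  7.]
rib [293.7 206.5] 65 c [452.2 -58.5  57.3] ang 7.7 size [59. 11.]
rib [277.8 215.9] 72 c [ 445.4 -118.7   55.5] ang 3.2 size [52. 15.]
rib [262.1 228.1] 80 c [ 449.4 -184.8   55.3] ang 2.9 size [52. 15.]
ribtray [425.4 210.5] 46 c [759.8 187.2  55.2] ang 7.0 size [63. 20.]
handle [294.3 203.7] 91 c [451.1 -54.1  65.1] ang 7.9 size [54. 19.]
clamp [244.5 242.7] 347 c [ 455.3 -255.1   53.7] ang 3.0 size [75. 49.]
gaugetop [264.7 281.4] 99 c [ 618.1 -326.    84.5] ang -5.3 size [40. 15.]
tray [352.8 253.1] 3773 c [677.3 -52.1   9.1] ang -86.8 size [310. 134.]
```

View pics/scene5.png

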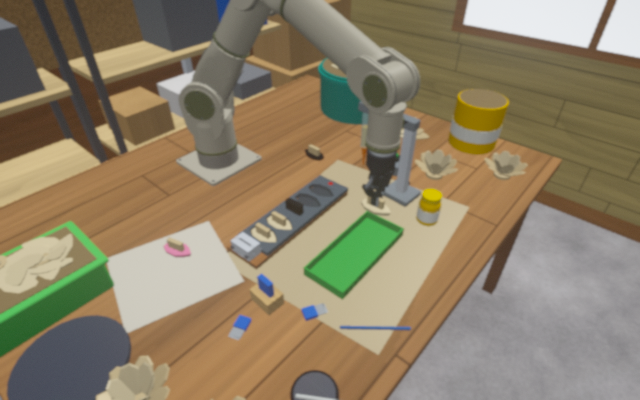

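Petal held (376,205) above the +y end of the tray; tray and mould have not moved. Lowering.

>>> {"method": "send_rows", "body": {"steps": [[[0,0,-0.03],0],[[0,0,-0.03],0],[[0,0,-0.02],0],[[0,0,-0.01],0],[[0,0,-0.005],0],[[0,0,-0.002],0],[[0,0,-0.002],0],[[0,0,-0.002],0],[[0,0,0],0],[[0,0,0],0]]}}

```text
clock: 6.4
ee_pos: [0.6752, 0.0461, 0.0953]
orientation: [-0.065, 3.14, 0.0]
force: [-1.1, 0.9, -1.1]
opening: 0.0127
grasp_force: 58.8
```

>>> {"method": "send_rows", "body": {"steps": [[[0,0,-0.001],0],[[0,0,0],0],[[0,0,0],0]]}}

```text
clock: 6.7
ee_pos: [0.6753, 0.0461, 0.0949]
orientation: [-0.065, 3.14, 0.001]
force: [-2.7, 1.1, 6.9]
opening: 0.0126
grasp_force: 59.7
```

>>> {"method": "send_rows", "body": {"steps": [[[0,0,0],0],[[0,0,0],0],[[0,0,0],0],[[0,0,0],0],[[0,0,0.01],0],[[0,0,0.03],0],[[0,0,0.03],0],[[0,0,0.03],0],[[-0.038,-0.027,0],0],[[-0.038,-0.027,0],0],[[-0.038,-0.027,0],0],[[-0.038,-0.027,0],0],[[-0.038,-0.027,0],0],[[-0.038,-0.027,0],0],[[0,0,0],0],[[0,0,0],0]], "fingers": 0.5}}

```text
clock: 8.3
ee_pos: [0.4469, -0.1164, 0.1948]
orientation: [-0.062, 3.139, 0.003]
force: [0.5, 0.1, 0.5]
opening: 0.0429
grasp_force: 0.0
```

Run:
```python
from st import *
st(); go('6',('scene','top'))
```

```text
t 8.30 pos [ 0.4469 -0.1164  0.1948] yaw_y 2.26 z [ 0.002  0.002 -1.   ] F [0.5 0.1 0.5] open 0.0429 grip 0.0 j [-0.6   0.06  0.79  2.05 -0.05  1.05  1.83]
== scene
dot [330.2 182.8] 6 c [436.1 132.2  32.1] ang -66.3 size [14.  7.]
rib [294.  206.7] 55 c [453.7 -58.8  57.5] ang 8.8 size [55.  9.]
rib [278. 216.] 73 c [ 446.2 -118.6   55.4] ang 1.3 size [53. 16.]
rib [261.9 228. ] 80 c [ 448.9 -184.9   55.4] ang 3.0 size [51. 16.]
ribtray [425.2 210.5] 46 c [759.3 186.7  55.2] ang 4.0 size [63. 18.]
ribtray [373.4 226.3] 83 c [676.3  40.8  42.5] ang 1.6 size [48. 16.]
handle [294.  203.6] 98 c [450.  -54.2  64.9] ang 7.6 size [55. 21.]
clamp [244.5 242.7] 344 c [ 455.3 -255.1   53.7] ang 3.1 size [75. 49.]
gaugetop [264.7 281.3] 97 c [ 618.2 -325.9   84.7] ang -5.8 size [41. 15.]
tray [349.7 256.3] 3275 c [678.5 -68.2   9.6] ang -87.5 size [292. 139.]
button [393.5 154.7] 40 c [522.9 377.8  61.1] ang -71.9 size [31. 24.]
== top
dot [265. 227.] 21 c [436.4 134.6  30.9] ang 61.2 size [12. 12.]
ribtray [246.8 110.3] 15 c [748.3 187.   53.5] ang -23.8 size [44.  7.]
ribtray [299. 139.] 94 c [673.4  46.2  43.8] ang 0.5 size [52. 13.]
handle [333.6 223.9] 165 c [444.8 -47.3  65.2] ang 4.0 size [60. 19.]
gaugetop [438.8 159.9] 81 c [ 612.1 -318.3   84.8] ang -3.9 size [40. 13.]
tray [337.7 138.4] 4102 c [685.4 -60.    5.5] ang -88.7 size [285. 131.]
button [169.4 193.7] 144 c [520.5 383.8  59.6] ang -65.6 size [32. 31.]
```

>>> {"method": "send_rows", "body": {"steps": [[[0,0,-0.03],0],[[0,0,-0.03],0],[[0,0,-0.02],0],[[0,0,-0.006],0],[[0,0,-0.002],0],[[0,0,0],0],[[0,0,0],0]]}}

```text
clock: 9.1
ee_pos: [0.4478, -0.116, 0.1069]
orientation: [-0.065, 3.139, 0.0]
force: [0.0, 0.1, 0.4]
opening: 0.0424
grasp_force: 0.0
```

>>> {"method": "send_rows", "body": {"steps": [[[0,0,0],0],[[0,0,0],0],[[0,0,0],0],[[0,0,0],0],[[0,0,0],0],[[0,0,0],0],[[0,0,0],0]], "fingers": 0}}

```text
clock: 9.8
ee_pos: [0.4475, -0.1159, 0.1066]
orientation: [-0.065, 3.14, 0.001]
force: [-1.8, 0.5, 7.2]
opening: 0.0125
grasp_force: 59.0
```

>>> {"method": "send_rows", "body": {"steps": [[[0,0,0.01],0],[[0,0,0.02],0],[[0,0,0.03],0],[[0,0,0.03],0],[[0.03,0.009,0],0],[[0.04,0.012,0],0],[[0.04,0.012,0],0],[[0.04,0.012,0],0],[[0.04,0.012,0],0],[[0.03,0.008,0],0],[[0.011,0.003,0],0],[[0,0,0],0],[[0,0,0],0]]}}

```text
clock: 11.1
ee_pos: [0.6776, -0.0485, 0.1964]
orientation: [0.064, -3.141, 0.001]
force: [-0.8, 0.0, -0.5]
opening: 0.0129
grasp_force: 58.6
```

Run:
```python
from st import *
st(); go('7',('scene',))
```

```text
t 11.10 pos [ 0.6776 -0.0485  0.1964] yaw_y 2.33 z [-0.    -0.001 -1.   ] F [-0.8  0.  -0.5] open 0.0129 grip 58.60597372055054 j [-0.48  0.61  0.7   1.46 -0.4   1.22  1.89]
== scene
dot [330.3 183. ] 7 c [437.3 131.4  32.4] ang -44.4 size [15.  8.]
rib [294.  206.5] 63 c [453.6 -58.6  58. ] ang 8.6 size [57. 10.]
rib [262.1 228.1] 77 c [ 449.5 -184.7   55.3] ang 2.3 size [51. 15.]
ribtray [425.6 210.7] 44 c [760.7 186.7  55.2] ang 3.7 size [62. 19.]
ribtray [373.7 226.1] 75 c [676.8  41.4  43. ] ang 0.8 size [47. 15.]
handle [294.2 203.6] 94 c [450.5 -53.9  64.9] ang 8.3 size [55. 19.]
clamp [244.6 242.6] 346 c [ 455.3 -254.6   53.6] ang 3.6 size [75. 48.]
gaugetop [264.6 281.2] 97 c [ 617.6 -326.    84.7] ang -5.1 size [40. 16.]
tray [349.5 257.5] 3167 c [681.2 -72.5   9.7] ang 89.6 size [289. 136.]
button [393.4 154.9] 43 c [523.  377.1  60.8] ang -80.3 size [30. 24.]
```

>>> {"method": "send_rows", "body": {"steps": [[[0,0,-0.03],0],[[0,0,-0.03],0],[[0,0,-0.02],0],[[0,0,-0.01],0],[[0,0,-0.005],0],[[0,0,-0.002],0],[[0,0,-0.002],0],[[0,0,-0.003],0],[[0,0,0],0],[[0,0,0],0]]}}

```text
clock: 12.2
ee_pos: [0.6787, -0.048, 0.0948]
orientation: [-0.065, 3.139, 0.0]
force: [1.5, 0.5, 3.5]
opening: 0.013
grasp_force: 59.1
```

>>> {"method": "send_rows", "body": {"steps": [[[0,0,0],0],[[0,0,0],0],[[0,0,0],0],[[0,0,0],0],[[0,0,0.01],0],[[0,0,0.03],0],[[0,0,0.03],0],[[0,0,0.03],0],[[-0.038,-0.022,0],0],[[-0.038,-0.022,0],0],[[-0.038,-0.022,0],0],[[-0.038,-0.022,0],0],[[-0.038,-0.022,0],0],[[-0.038,-0.023,0],0],[[0,0,0],0],[[0,0,0],0]], "fingers": 0.5}}

```text
clock: 13.8
ee_pos: [0.4497, -0.1814, 0.1948]
orientation: [-0.062, 3.139, 0.003]
force: [0.2, -0.2, -0.2]
opening: 0.0427
grasp_force: 0.0
```

Run:
```python
from st import *
st(); go('8',('scene','top'))
```

```text
t 13.80 pos [ 0.4497 -0.1814  0.1948] yaw_y 2.26 z [ 0.002  0.002 -1.   ] F [ 0.2 -0.2 -0.2] open 0.0427 grip 0.0 j [-0.52  0.14  0.88  1.99 -0.13  1.06  2.03]
== scene
dot [330. 183.] 5 c [436.  131.4  31.8] ang -54.5 size [20.  7.]
rib [294.  206.6] 66 c [453.5 -58.7  57.7] ang 8.1 size [59. 11.]
rib [262.2 228.2] 81 c [ 449.8 -184.8   54.9] ang 2.3 size [52. 15.]
ribtray [424.6 210.4] 41 c [757.6 186.6  54.6] ang 0.7 size [62. 17.]
ribtray [373.2 226.1] 83 c [675.4  41.   42.6] ang 2.5 size [47. 16.]
ribtray [354.  243.7] 88 c [677.5 -52.9  43.1] ang 5.2 size [50. 15.]
handle [294.1 203.6] 96 c [450.4 -54.4  64.9] ang 6.3 size [54. 20.]
clamp [244.6 242.8] 351 c [ 455.6 -255.2   53.7] ang 2.3 size [75. 49.]
gaugetop [264.7 281.3] 97 c [ 618.1 -326.    84.8] ang -5.3 size [40. 15.]
tray [349.  257.6] 2746 c [680.4 -73.7  10.5] ang -88.0 size [314. 145.]
button [393.4 154.8] 40 c [522.8 377.5  60.9] ang -72.4 size [32. 24.]
== top
dot [265. 227.] 21 c [436.4 134.5  31.5] ang -40.4 size [12. 12.]
ribtray [246.8 110.8] 17 c [747.3 187.2  53. ] ang -26.4 size [42.  6.]
ribtray [299. 139.] 95 c [673.5  46.2  43.9] ang 0.7 size [52. 13.]
ribtray [334.  138.7] 92 c [675.3 -48.2  43.7] ang 0.7 size [50. 13.]
handle [333.7 223.7] 170 c [445.3 -47.5  65.4] ang 3.1 size [59. 19.]
gaugetop [438.9 159.8] 78 c [ 612.5 -318.5   84.5] ang -2.5 size [40. 13.]
tray [338.6 137.9] 3491 c [686.8 -62.5   5.8] ang -88.9 size [307. 137.]
button [169.5 193.7] 142 c [520.4 383.5  59.7] ang -11.7 size [31. 30.]
```

>>> {"method": "send_rows", "body": {"steps": [[[0,0,-0.03],0],[[0,0,-0.03],0],[[0,0,-0.02],0],[[0,0,-0.006],0],[[0,0,-0.002],0],[[0,0,0],0],[[0,0,0],0]]}}

```text
clock: 14.6
ee_pos: [0.4508, -0.181, 0.1069]
orientation: [-0.065, 3.139, -0.0]
force: [0.6, 0.7, 0.5]
opening: 0.0422
grasp_force: 0.0
```

>>> {"method": "send_rows", "body": {"steps": [[[0,0,0],0],[[0,0,0],0],[[0,0,0],0],[[0,0,0],0],[[0,0,0],0],[[0,0,0],0],[[0,0,0],0]], "fingers": 0}}

```text
clock: 15.3
ee_pos: [0.4505, -0.181, 0.1066]
orientation: [-0.065, 3.14, 0.001]
force: [-2.2, 0.4, 6.4]
opening: 0.0126
grasp_force: 59.2
```

>>> {"method": "send_rows", "body": {"steps": [[[0,0,0.01],0],[[0,0,0.02],0],[[0,0,0.03],0],[[0,0,0.03],0],[[0.03,0.005,0],0],[[0.04,0.007,0],0],[[0.04,0.007,0],0],[[0.04,0.007,0],0],[[0.04,0.007,0],0],[[0.03,0.004,0],0],[[0.011,0.001,0],0],[[0,0,0],0],[[0,0,0],0]]}}

```text
clock: 16.6
ee_pos: [0.6804, -0.1434, 0.1963]
orientation: [0.064, -3.14, 0.001]
force: [-0.5, -0.1, -0.6]
opening: 0.0129
grasp_force: 58.6
```

Run:
```python
from st import *
st(); go('9',('scene',))
```

```text
t 16.60 pos [ 0.6804 -0.1434  0.1963] yaw_y 2.32 z [-0.001 -0.001 -1.   ] F [-0.5 -0.1 -0.6] open 0.0129 grip 58.596800565719604 j [-0.35  0.66  0.75  1.41 -0.46  1.25  2.05]
== scene
rib [294.2 206.7] 66 c [454.3 -58.3  57.6] ang 8.9 size [55. 11.]
ribtray [425.3 210.5] 43 c [759.4 187.1  54.9] ang 5.4 size [64. 20.]
ribtray [373.2 226.1] 81 c [675.6  41.   42.8] ang 2.9 size [46. 15.]
ribtray [354.  243.9] 93 c [677.8 -52.9  42.6] ang 4.4 size [49. 14.]
handle [294.2 203.6] 98 c [450.4 -53.9  64.8] ang 5.7 size [54. 20.]
clamp [244.7 242.7] 348 c [ 455.7 -254.8   53.7] ang 4.0 size [75. 48.]
gaugetop [264.7 281.3] 97 c [ 618.  -326.    84.8] ang -5.7 size [41. 15.]
tray [350. 258.] 2598 c [683.7 -72.8  10.6] ang -88.1 size [325. 141.]
button [393.4 154.7] 41 c [522.5 377.9  60.9] ang 88.8 size [29. 24.]
```

>>> {"method": "send_rows", "body": {"steps": [[[0,0,-0.03],0],[[0,0,-0.03],0],[[0,0,-0.02],0],[[0,0,-0.01],0],[[0,0,-0.005],0],[[0,0,-0.002],0],[[0,0,-0.002],0],[[0,0,-0.003],0],[[0,0,0],0],[[0,0,0],0]]}}

```text
clock: 17.7
ee_pos: [0.6817, -0.1432, 0.0948]
orientation: [-0.065, 3.139, -0.0]
force: [0.8, 0.3, 2.9]
opening: 0.0129
grasp_force: 58.9
```

>>> {"method": "send_rows", "body": {"steps": [[[0,0,0],0],[[0,0,0],0],[[0,0,0],0],[[0,0,0],0],[[0,0,0.01],0],[[0,0,0.03],0],[[0,0,0.03],0],[[0,0,0.03],0],[[-0.0132,-0.0356,0],-0.0256],[[-0.0132,-0.0356,0],-0.0256],[[-0.0132,-0.0356,0],-0.0256],[[-0.0132,-0.0356,0],-0.0256],[[-0.0132,-0.0356,0],-0.0256],[[0,0,0],0],[[0,0,0],0]], "fingers": 0.5}}

```text
clock: 19.2
ee_pos: [0.6145, -0.3221, 0.1947]
orientation: [0.14, 3.138, -0.0]
force: [-0.5, -0.3, 0.0]
opening: 0.0427
grasp_force: 0.0
```

Run:
```python
from st import *
st(); o=go('10',('scene','top'))
p=o['top'][0]
b=cv2.resize(p[190:260,310:440],(780,420),interpolation=cv2.INTER_CUBIC); cv2.imwrite('pics/cl.png',b[...,::-1])
```

```text
t 19.20 pos [ 0.6145 -0.3221  0.1947] yaw_y -5.10 z [ 0.001 -0.    -1.   ] F [-0.5 -0.3  0. ] open 0.0427 grip 0.0 j [-0.1   0.67  0.79  1.42 -0.49  1.25  2.21]
== scene
dot [330. 183.] 5 c [435.5 132.   31.2] ang -49.9 size [11.  7.]
rib [294.2 206.8] 64 c [454.5 -58.5  57.4] ang 6.9 size [55. 11.]
ribtray [424.9 210.2] 44 c [757.8 187.6  54.7] ang 3.4 size [65. 20.]
ribtray [373.3 226. ] 81 c [675.8  41.   43.1] ang 3.8 size [47. 16.]
ribtray [354. 244.] 93 c [678.1 -53.3  42.8] ang 3.5 size [48. 15.]
ribtray [332.8 263.7] 105 c [ 680.4 -147.5   42.8] ang 3.2 size [50. 15.]
handle [294.1 203.6] 97 c [450.3 -54.1  64.9] ang 5.6 size [55. 20.]
clamp [235.9 240.5] 86 c [ 430.5 -264.9   53.3] ang -51.4 size [38. 24.]
gaugetop [264.6 281.2] 99 c [ 617.8 -325.9   84.8] ang -4.9 size [42. 15.]
tray [352.9 254.4] 2163 c [681.8 -57.4  11.7] ang -87.2 size [326. 154.]
button [393.4 154.8] 41 c [522.4 378.2  60.5] ang -72.5 size [31. 25.]
== top
dot [265. 227.] 21 c [436.4 134.6  31. ] ang 58.5 size [12. 12.]
ribtray [246.7 109.9] 19 c [749.5 187.3  53.6] ang -21.0 size [49.  9.]
ribtray [369.1 138.1] 99 c [ 677.8 -142.7   43.5] ang 1.8 size [53. 14.]
ribtray [299. 139.] 95 c [673.5  46.2  43.7] ang 0.7 size [52. 13.]
ribtray [333.9 138.8] 96 c [675.1 -47.9  43.7] ang 1.1 size [52. 14.]
handle [333.7 223.8] 173 c [445.2 -47.7  65.4] ang 3.3 size [60. 20.]
tray [332.5 137.4] 2883 c [688.  -45.4   6.1] ang -87.5 size [306. 145.]
button [169.3 193.5] 141 c [521.  383.8  59.7] ang -68.3 size [31. 30.]
```

View pics/cl.png

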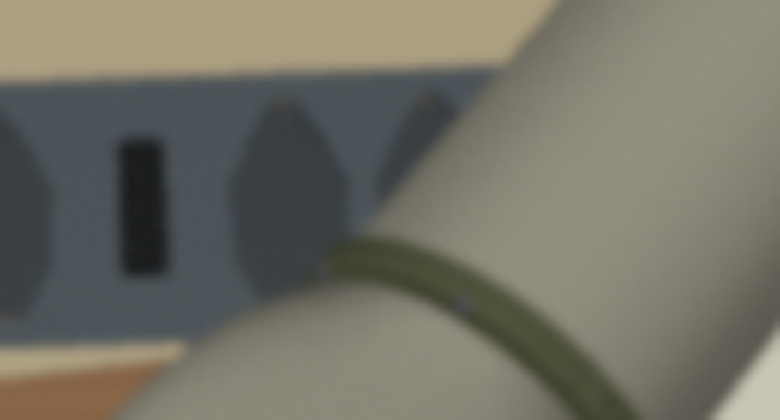

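View pics/scene10.png

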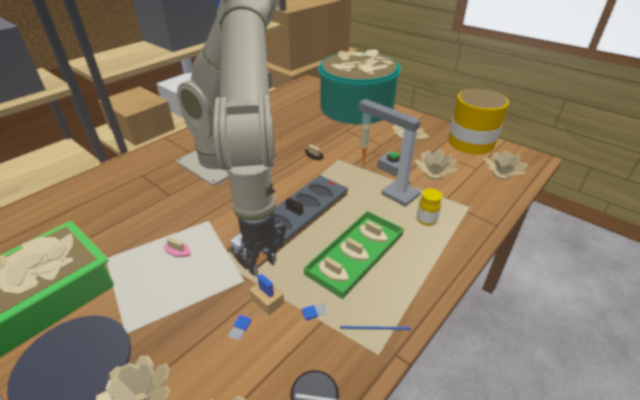

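All three petals lie in the tray at (373,230), (354,247) and (333,268), and the gripper is over the gauge (265,283). Descending onto it.

>>> {"method": "send_rows", "body": {"steps": [[[0,0.001,-0.03],0],[[0,0,-0.02],0],[[0,0,-0.015],0],[[0,0,-0.0085],0],[[0,0,0],0],[[0,0,0],0]]}}

```text
clock: 19.9
ee_pos: [0.6155, -0.32, 0.1213]
orientation: [0.136, 3.138, -0.001]
force: [0.1, 0.5, 0.2]
opening: 0.0428
grasp_force: 0.0
```

>>> {"method": "send_rows", "body": {"steps": [[[0,0,0],0],[[0,0,0],0],[[0,0,0],0],[[0,0,0],0],[[0,0,0],0],[[0,0,0],0],[[0,0,0],0]], "fingers": 0}}

```text
clock: 20.6
ee_pos: [0.6155, -0.3202, 0.1214]
orientation: [0.136, 3.137, -0.001]
force: [-0.6, 0.6, 5.9]
opening: 0.0154
grasp_force: 59.0
```

Run:
```python
from st import *
st(); s=state(); print(s['ft_torque'])
```

```text
t 20.60 pos [ 0.6155 -0.3202  0.1214] yaw_y -4.97 z [ 0.001 -0.    -1.   ] F [-0.6  0.6  5.9] open 0.0154 grip 58.95267069339752 j [-0.08  0.74  0.75  1.48 -0.53  1.13  2.24]
[ 0.13631342  0.13491211 -0.02736666]
```

>>> {"method": "send_rows", "body": {"steps": [[[0,0,0.005],0],[[0,0,0.02],0],[[0,0,0.025],0],[[0,0,0.025],0],[[-0.02,0.0077,0],0.016],[[-0.03,0.014,0],0.025],[[-0.03,0.014,0],0.025],[[-0.03,0.014,0],0.025],[[-0.03,0.012,0],0.025],[[-0.02,0.006,0],0.015],[[0,0,0],0],[[0,0,0],0]]}}

```text
clock: 21.8
ee_pos: [0.4554, -0.252, 0.1959]
orientation: [-0.07, 3.14, 0.001]
force: [0.4, 0.4, -0.3]
opening: 0.0157
grasp_force: 59.7
```

Run:
```python
from st import *
st(); o=go('11',('scene','top'))
for n,(y0,y1,x0,x1) in dict(scene=(200,260,215,315),top=(190,250,370,470)).items():
    cv2.imwrite(f'pics/c11{n}.png',cv2.resize(o[n][0][y0:y1,x0:x1],(800,480),interpolation=cv2.INTER_CUBIC)[...,::-1])
p,h,W=o['scene']; show('blueall',W,(h[...,0]>105)&(h[...,0]<125)&(h[...,1]>120)&(W[...,1]<-.1)&(W[...,0]<.56),10)
```

```text
t 21.80 pos [ 0.4554 -0.252   0.1959] yaw_y 2.54 z [ 0.001  0.001 -1.   ] F [ 0.4  0.4 -0.3] open 0.0157 grip 59.67180848121643 j [-0.37  0.26  0.9   1.91 -0.23  1.08  2.24]
== scene
dot [330. 183.] 5 c [434.6 133.1  30.2] ang -44.2 size [17.  7.]
rib [293.8 206.4] 64 c [452.6 -58.5  58. ] ang 8.1 size [59. 12.]
ribtray [424.5 210.4] 42 c [756.9 187.3  53.9] ang 1.7 size [66. 18.]
ribtray [373.1 226. ] 80 c [675.2  41.1  42.9] ang 1.9 size [46. 16.]
ribtray [353.7 243.6] 90 c [676.6 -52.8  42.9] ang 2.2 size [49. 15.]
ribtray [332.6 263.7] 105 c [ 679.9 -147.6   42.7] ang 4.2 size [49. 15.]
handle [294.1 203.5] 96 c [450.5 -54.4  65.4] ang 6.7 size [54. 20.]
clamp [244.6 243.3] 321 c [ 457.4 -256.4   53.8] ang 10.9 size [74. 46.]
gaugetop [243.6 218.5] 95 c [ 469.7 -255.   149.9] ang -29.4 size [28. 15.]
tray [353.  254.7] 2152 c [682.6 -58.1  11.8] ang -86.6 size [326. 154.]
button [393.4 154.8] 41 c [522.9 377.3  61.1] ang -66.0 size [32. 25.]
== top
dot [265. 227.] 21 c [436.4 134.5  31.2] ang -27.0 size [12. 12.]
ribtray [246.2 111.4] 16 c [745.5 188.6  53.3] ang -26.7 size [45.  8.]
ribtray [369. 138.] 101 c [ 678.1 -142.5   43.4] ang 2.6 size [52. 14.]
ribtray [299.  139.1] 94 c [673.3  46.1  43.7] ang 0.3 size [51. 13.]
ribtray [334.  138.7] 92 c [675.3 -48.1  43.6] ang 0.1 size [50. 13.]
handle [333.7 223.7] 169 c [445.3 -47.6  65.6] ang 2.9 size [59. 19.]
clamp [407.7 229.3] 116 c [ 433.  -242.2   53.5] ang 58.0 size [33. 28.]
tray [332.5 137.3] 2877 c [688.3 -45.5   6. ] ang -87.4 size [307. 144.]
button [169.2 193.7] 139 c [520.6 384.1  59.8] ang -54.5 size [31. 30.]
blueall [243.6 218.5] 95 c [ 469.7 -255.   149.9] ang -29.4 size [28. 15.]
```

View pics/c11scene.png

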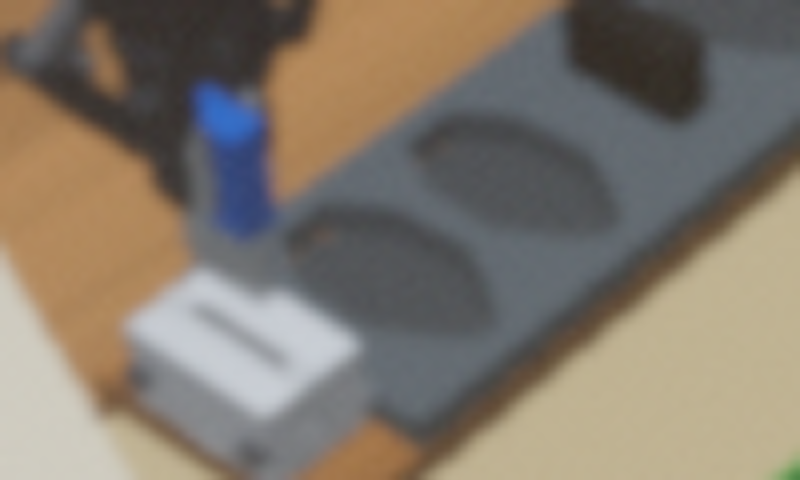

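The crop shows the held gauge above the clamp; the gap is the dark line from crop (195,308) to (288,362). Comparing them numerically in the scene frame.

```bash
cat >> st.py <<'E'
def px(n,u,v,z):
    c=camera_model(n);R=np.array(c['R']);C=-R.T@np.array(c['t'])
    d=R.T@np.array([(u-c['cx'])/c['fx'],(v-c['cy'])/c['fy'],1]); return (C+d*(z-C[2])/d[2])*1000
E
python3 - <<'E'
from st import *
f=np.load('pics/scene11.npz'); p=f['p']; 
q=lambda a,b,z: px('scene',a/8+215,b/8+200,z).round(1)
print('gap',q(195,308,.054),q(288,362,.054))
print('handle low corners -y,+y',q(235,238,.1145),q(272,220,.1145))
W=world('scene',f['d']); h=cv2.cvtColor(p,cv2.COLOR_RGB2HSV).astype(int)
m=(h[...,0]>105)&(h[...,0]<125)&(h[...,1]>120)&(W[...,1]<-.1)&(W[...,0]<.56)
P=W[m]; e=P[(P[:,2]<.148)]; print('endface',len(e),e.mean(0)*1000, np.percentile(e,[5,95],0)*1000)
g=p[236:250,234:258].min(2).astype(int); print(g)
# dark line centroid on clamp top
v,u=np.mgrid[236:250,234:258]; W2=W[236:250,234:258]
E
```

```text
gap [ 432.4 -254.    54. ] [ 476.7 -250.1   54. ]
handle low corners -y,+y [ 471.2 -259.2  114.5] [ 473.7 -245.5  114.5]
endface 36 [ 474.55039495 -257.391931    134.56585995] [[ 472.20954086 -262.31329412  122.19794742]
 [ 476.71133772 -251.3878253   147.49624695]]
[[124 153 175 187 192 195 197 196 193 185 174 160 145 138 143 148 145 130
  112  99  90  87  87  85]
 [156 179 188 189 189 187 187 190 194 194 191 182 172 167 172 179 177 163
  143 121 104  96  90  86]
 [185 192 191 188 183 171 165 172 181 190 195 195 191 188 191 195 195 189
  174 154 132 113 100  93]
 [196 196 195 192 186 173 160 154 161 175 186 194 197 197 197 199 200 198
  193 183 166 145 124 106]
 [198 199 198 196 194 187 178 164 155 157 170 183 192 197 199 199 200 200
  199 197 190 177 157 134]
 [197 198 198 198 197 196 191 182 173 163 158 164 175 187 194 198 199 200
  201 200 198 194 182 168]
 [187 193 198 198 198 198 197 195 189 180 168 158 157 168 181 191 196 200
  201 200 200 200 196 190]
 [167 180 191 196 199 199 200 198 197 193 184 174 162 157 162 174 185 194
  199 200 201 200 199 193]
 [145 159 175 188 195 198 199 200 199 198 195 190 182 167 158 159 172 187
  196 199 199 197 192 181]
 [131 141 152 167 181 191 195 199 200 200 199 197 193 185 175 166 171 184
  192 195 195 189 176 157]
 [123 131 137 146 160 175 186 194 199 200 199 199 199 196 191 184 183 186
  190 188 182 169 150 132]
 [120 129 133 135 141 151 167 181 192 196 200 200 201 200 199 196 192 191
  186 175 159 144 130 123]
 [123 131 134 135 133 138 145 161 175 188 195 199 200 200 201 200 197 189
  175 153 136 127 122 121]
 [130 131 133 134 135 135 136 141 152 167 182 193 198 200 200 198 190 174
  152 135 124 121 120 123]]
```

>>> {"method": "send_rows", "body": {"steps": [[[0,0,-0.01],0],[[0,0,-0.008],0],[[0,0,-0.004],0],[[0,0,0],0],[[0,0,-0.002],0],[[0,0,-0.002],0],[[0,0,0],0],[[0,0,0],0]]}}

```text
clock: 22.7
ee_pos: [0.4551, -0.2523, 0.1695]
orientation: [-0.069, 3.141, 0.0]
force: [-0.0, -0.5, -1.0]
opening: 0.0154
grasp_force: 59.7
```

Run:
```python
from st import *
st(); o=clouds('12')
p=o['scene'][0]; cv2.imwrite('pics/c12.png',cv2.resize(p[200:260,215:295],(800,600),interpolation=cv2.INTER_CUBIC)[...,::-1])
```

```text
t 22.70 pos [ 0.4551 -0.2523  0.1695] yaw_y 2.53 z [ 0.  0. -1.] F [-0.  -0.5 -1. ] open 0.0154 grip 59.684046506881714 j [-0.35  0.3   0.89  1.93 -0.27  1.03  2.27]
```

View pics/c12.png

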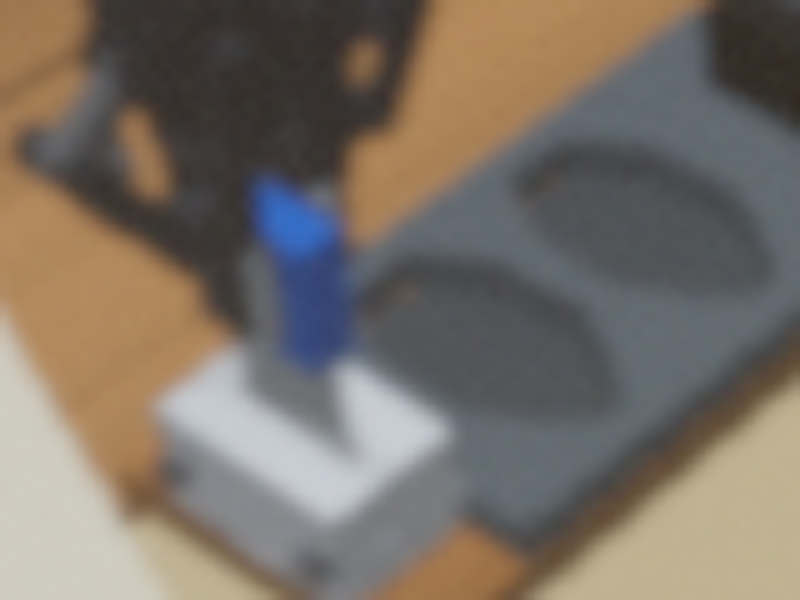

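The blade tip is at the slot's mouth with no contact force, and the slot's +x end shows at crop (355,453) beyond the blade. Continuing down.

>>> {"method": "send_rows", "body": {"steps": [[[0,0,-0.003],0],[[0,0,-0.003],0],[[0,0,-0.003],0],[[0,0,0],0]]}}

```text
clock: 23.2
ee_pos: [0.4548, -0.2521, 0.1599]
orientation: [0.069, -3.14, -0.0]
force: [-0.4, -0.5, -1.2]
opening: 0.0155
grasp_force: 59.7
```

In by 12 mm with no force. Continuing.

>>> {"method": "send_rows", "body": {"steps": [[[0,0,-0.005],0],[[0,0,-0.005],0],[[0,0,-0.005],0],[[0,0,-0.004],0],[[0,0,-0.002],0],[[0,0,0],0],[[0,0,0],0]]}}

```text
clock: 23.9
ee_pos: [0.4551, -0.2523, 0.1395]
orientation: [-0.069, 3.141, -0.0]
force: [0.2, -0.9, -0.4]
opening: 0.0154
grasp_force: 59.7
```

>>> {"method": "send_rows", "body": {"steps": [[[0,0,-0.002],0],[[0,0,-0.001],0],[[0,0,-0.001],0],[[0,0,0],0],[[0,0,0],0]]}}

```text
clock: 24.4
ee_pos: [0.4551, -0.2523, 0.1354]
orientation: [-0.069, 3.141, 0.0]
force: [-0.2, 0.7, -0.0]
opening: 0.0153
grasp_force: 59.8
```

>>> {"method": "send_rows", "body": {"steps": [[[0,0,-0.001],0],[[0,0,0],0],[[0,0,0],0]]}}

```text
clock: 24.7
ee_pos: [0.4551, -0.2524, 0.1353]
orientation: [-0.069, 3.141, 0.002]
force: [-5.8, 4.1, 14.6]
opening: 0.0152
grasp_force: 62.1
```

Shoulder contact (15 N) at the expected height of 0.1354. Letting it stand free, then regripping.

>>> {"method": "send_rows", "body": {"steps": [[[0,0,0],0],[[0,0,0],0],[[0,0,0],0],[[0,0,0],0],[[0,0,0.001],0],[[0,0,0],0],[[0,0,0],0],[[0,0,0],0]], "fingers": 0.4}}

```text
clock: 25.5
ee_pos: [0.4551, -0.2522, 0.1354]
orientation: [0.07, -3.141, -0.0]
force: [-0.5, -0.1, -0.9]
opening: 0.0341
grasp_force: 0.0
```

Run:
```python
from st import *
st(); o=go('13',('scene','top'))
```

```text
t 25.50 pos [ 0.4551 -0.2522  0.1354] yaw_y 2.54 z [-0.  0. -1.] F [-0.5 -0.1 -0.9] open 0.0341 grip 0.0 j [-0.31  0.36  0.85  1.96 -0.33  0.97  2.32]
== scene
dot [330.2 182.8] 6 c [434.9 133.6  30.7] ang -59.7 size [17.  8.]
rib [294.5 207. ] 61 c [455.5 -58.4  56.8] ang 9.4 size [54. 11.]
ribtray [425.6 210.5] 42 c [760.4 186.9  55.4] ang 5.7 size [65. 19.]
ribtray [373.3 226.1] 78 c [675.7  41.1  42.8] ang 4.4 size [46. 14.]
ribtray [353.8 243.7] 89 c [677.  -53.1  42.9] ang 4.3 size [49. 15.]
ribtray [332.8 263.7] 103 c [ 680.7 -147.7   43.1] ang 3.9 size [48. 15.]
handle [294.2 203.6] 96 c [450.4 -54.1  65.1] ang 4.6 size [55. 21.]
clamp [247.1 245.9] 184 c [ 470.  -258.3   53.3] ang 36.9 size [69. 42.]
gaugetop [244.8 233.5] 93 c [ 464.7 -255.4   94.1] ang -21.5 size [33. 21.]
tray [353.1 254.5] 2159 c [682.6 -57.5  11.8] ang -87.1 size [328. 154.]
button [393.4 154.8] 41 c [523.  377.1  61.3] ang -87.3 size [31. 23.]
== top
dot [265. 227.] 21 c [436.4 134.6  30.5] ang 21.2 size [12. 11.]
ribtray [369.1 137.9] 98 c [ 678.5 -142.7   43.1] ang 2.6 size [52. 14.]
ribtray [299. 139.] 95 c [673.5  46.2  44.1] ang 0.6 size [52. 13.]
ribtray [334.  138.5] 92 c [675.7 -48.1  43.8] ang 1.1 size [50. 14.]
handle [333.7 223.7] 171 c [445.3 -47.5  65.3] ang 3.0 size [59. 19.]
tray [332.5 137.4] 2886 c [688.1 -45.4   6.1] ang -87.4 size [307. 144.]
button [169.5 193.6] 137 c [520.7 383.4  60.2] ang -68.1 size [31. 30.]
```

>>> {"method": "send_rows", "body": {"steps": [[[0,0,0],0],[[0,0,0],0],[[0,0,0],0],[[0,0,0],0],[[0,0,0],0],[[0,0,0],0]], "fingers": 0}}

```text
clock: 26.2
ee_pos: [0.4552, -0.2523, 0.1356]
orientation: [-0.069, 3.141, 0.0]
force: [-0.7, -0.4, 2.7]
opening: 0.0157
grasp_force: 58.5
```

>>> {"method": "send_rows", "body": {"steps": [[[0,0,0.005],0],[[0,0,0.015],0],[[0,0,0.02],0],[[0,0,0.02],0],[[0.02,-0.008,0],-0.016],[[0.03,-0.014,0],-0.025],[[0.03,-0.014,0],-0.025],[[0.03,-0.014,0],-0.025],[[0.03,-0.012,0],-0.025],[[0.02,-0.006,0],-0.015],[[0,0,0],0],[[0,0,0],0]]}}

```text
clock: 27.4
ee_pos: [0.6148, -0.3204, 0.196]
orientation: [-0.136, -3.138, 0.001]
force: [-0.3, -0.6, -1.1]
opening: 0.0154
grasp_force: 58.6
```

Run:
```python
from st import *
st(); o=go('14',('scene',))
p=o['scene'][0]; cv2.imwrite('pics/c14.png',cv2.resize(p[235:315,220:320],(750,600),interpolation=cv2.INTER_CUBIC)[...,::-1])
```

```text
t 27.40 pos [ 0.6148 -0.3204  0.196 ] yaw_y -4.96 z [-0.001 -0.001 -1.   ] F [-0.3 -0.6 -1.1] open 0.0154 grip 58.627012968063354 j [-0.12  0.68  0.81  1.42 -0.5   1.26  2.22]
== scene
dot [330. 183.] 5 c [435.4 132.1  31.1] ang -67.3 size [11.  7.]
rib [293.8 206.6] 68 c [452.8 -58.7  57.2] ang 8.6 size [54. 10.]
ribtray [425.2 210.5] 44 c [759.2 187.   54.9] ang 4.7 size [64. 20.]
ribtray [373.5 226.1] 80 c [676.4  41.   43.2] ang 2.6 size [46. 16.]
ribtray [353.8 243.8] 92 c [677.  -52.9  42.5] ang 4.7 size [49. 14.]
ribtray [332.7 263.8] 109 c [ 680.3 -147.8   42.7] ang 3.5 size [50. 15.]
handle [294.2 203.5] 97 c [450.6 -54.   65.3] ang 6.4 size [55. 21.]
clamp [236.6 240.6] 102 c [ 432.7 -264.2   53.8] ang -45.6 size [43. 26.]
gaugetop [265.4 263.6] 111 c [ 627.8 -324.4  152.3] ang -28.9 size [29. 14.]
tray [353.  254.5] 2185 c [682.1 -57.5  11.7] ang -87.0 size [328. 154.]
button [393.5 154.8] 41 c [522.9 378.2  60.6] ang -71.5 size [31. 24.]
```

View pics/c14.png

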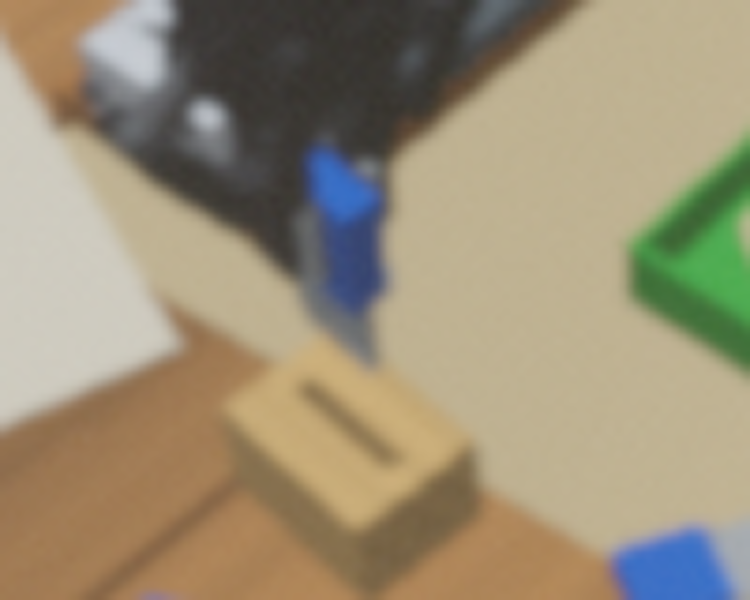

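The gauge is held above the stand, whose empty slot shows at crop (350,420). Lowering.

>>> {"method": "send_rows", "body": {"steps": [[[0.0005,0,-0.015],0],[[0,0,-0.012],0],[[0,0,-0.006],0],[[0,0,-0.004],0],[[0,0,-0.003],0],[[0,0,-0.003],0],[[0,0,-0.003],0],[[0,0,0],0]]}}

```text
clock: 28.3
ee_pos: [0.6155, -0.3202, 0.1491]
orientation: [-0.136, -3.138, -0.0]
force: [-0.5, 0.4, -1.7]
opening: 0.0156
grasp_force: 58.6
```

>>> {"method": "send_rows", "body": {"steps": [[[0,0,-0.005],0],[[0,0,-0.006],0],[[0,0,-0.006],0],[[0,0,-0.005],0],[[0,0,-0.003],0],[[0,0,-0.001],0],[[0,0,0],0]]}}

```text
clock: 29.0
ee_pos: [0.6155, -0.3202, 0.1233]
orientation: [-0.136, -3.138, -0.0]
force: [-0.4, 0.4, -1.1]
opening: 0.0153
grasp_force: 58.6
```

>>> {"method": "send_rows", "body": {"steps": [[[0,0,-0.001],0],[[0,0,-0.001],0],[[0,0,-0.001],0],[[0,0,0],0],[[0,0,0],0]]}}

```text
clock: 29.5
ee_pos: [0.6157, -0.3203, 0.1216]
orientation: [0.136, 3.138, 0.001]
force: [-3.2, 2.5, 8.4]
opening: 0.0153
grasp_force: 60.0
```

>>> {"method": "send_rows", "body": {"steps": [[[0,0,0],0],[[0,0,0],0],[[0,0,0],0],[[0,0,0],0],[[0,0,0.02],0],[[0,0,0.03],0],[[0,0,0.03],0],[[-0.025,0.04,0],0.019],[[-0.025,0.04,0],0.019],[[-0.025,0.04,0],0.019],[[-0.025,0.04,0],0.019],[[-0.025,0.04,0],0.019],[[-0.025,0.04,0],0.019],[[-0.02,0.031,0],0.016],[[0,0,0],0],[[0,0,0],0]], "fingers": 0.5}}

```text
clock: 31.1
ee_pos: [0.4456, -0.0485, 0.2008]
orientation: [-0.071, 3.14, 0.003]
force: [-0.1, -0.0, 0.2]
opening: 0.0431
grasp_force: 0.0
```

Run:
```python
from st import *
st(); o=go('15',('scene','top'))
```

```text
t 31.10 pos [ 0.4456 -0.0485  0.2008] yaw_y 2.59 z [ 0.001  0.002 -1.   ] F [-0.1 -0.   0.2] open 0.0431 grip 0.0 j [-0.88 -0.    0.91  2.07 -0.    1.07  1.64]
== scene
dot [330.2 183.2] 6 c [436.  132.3  30.6] ang -31.2 size [12.  7.]
rib [294.2 206.8] 62 c [454.4 -58.5  57.4] ang 8.8 size [55. 11.]
ribtray [425.  210.5] 42 c [758.7 186.9  54.7] ang 3.9 size [63. 18.]
ribtray [373.3 226.1] 82 c [675.9  41.1  42.6] ang 2.5 size [47. 16.]
ribtray [353.9 243.7] 90 c [677.1 -52.9  43. ] ang 3.4 size [48. 16.]
ribtray [332.7 263.5] 98 c [ 680.1 -147.4   43.3] ang 4.2 size [48. 15.]
handle [294.2 203.6] 97 c [450.5 -54.   64.8] ang 5.7 size [53. 21.]
clamp [244.5 242.8] 351 c [ 455.5 -255.3   53.7] ang 3.7 size [75. 49.]
gaugetop [265. 281.] 98 c [ 618.2 -325.    84.9] ang -5.8 size [41. 15.]
tray [353.3 254.4] 2130 c [682.7 -56.9  11.8] ang -86.7 size [325. 154.]
button [393.5 154.7] 40 c [522.8 377.9  61.1] ang -67.1 size [32. 24.]
== top
dot [265. 227.] 21 c [436.4 134.7  30. ] ang -52.2 size [12. 12.]
ribtray [246.6 109.9] 21 c [749.4 187.4  54.3] ang -20.4 size [49. 10.]
ribtray [369.  138.1] 100 c [ 678.  -142.6   43.3] ang 1.7 size [53. 14.]
ribtray [299. 139.] 95 c [673.7  46.2  43.1] ang 0.8 size [52. 13.]
ribtray [334.  138.6] 92 c [675.6 -48.1  43.5] ang 1.6 size [51. 13.]
clamp [410.5 221.3] 424 c [ 453.9 -249.9   53.7] ang 1.0 size [70. 48.]
gaugetop [438.2 159.4] 84 c [ 613.5 -316.7   84.7] ang -5.9 size [41. 13.]
tray [332.4 137.4] 2897 c [688.  -45.2   6.1] ang -87.4 size [306. 145.]
button [169.5 193.7] 138 c [520.4 383.3  60.3] ang 63.7 size [31. 30.]
```

>>> {"method": "send_rows", "body": {"steps": [[[0,-0.001,-0.03],0],[[0,0,-0.03],0],[[0,0,-0.02],0],[[0,0,-0.01],0],[[0,0,0],0],[[0,0,0],0]]}}

```text
clock: 31.8
ee_pos: [0.4461, -0.051, 0.111]
orientation: [-0.066, 3.14, -0.001]
force: [-0.0, 0.1, 0.5]
opening: 0.0427
grasp_force: 0.0
```

>>> {"method": "send_rows", "body": {"steps": [[[0,0,0],0],[[0,0,0],0],[[0,0,0],0],[[0,0,0],0],[[0,0,0],0],[[0,0,0],0]], "fingers": 0}}

```text
clock: 32.4
ee_pos: [0.4464, -0.0495, 0.1116]
orientation: [-0.069, 3.139, 0.003]
force: [-2.7, 1.9, 7.6]
opening: 0.0192
grasp_force: 59.4
```

>>> {"method": "send_rows", "body": {"steps": [[[0.001,0.005,0],0],[[0.002,0.01,0],0],[[0.002,0.01,0],0],[[0.002,0.01,0],0],[[0.002,0.01,0],0],[[0.002,0.01,0],0],[[0.002,0.01,0],0],[[0.002,0.01,0],0],[[0.002,0.01,0],0],[[0.002,0.01,0],0],[[0.002,0.01,0],0],[[0.002,0.01,0],0],[[0.002,0.01,0],0],[[0.002,0.006,0],0],[[0.002,0.005,0],0],[[0,0,0],0],[[0,0,0],0]]}}

```text
clock: 34.1
ee_pos: [0.4753, 0.084, 0.1117]
orientation: [-0.065, 3.14, -0.001]
force: [-2.3, -8.1, 9.3]
opening: 0.0193
grasp_force: 59.7
```

Run:
```python
from st import *
st(); o=go('16',('scene','top'))
for n,(y0,y1,x0,x1) in dict(top=(190,238,180,244),scene=(130,190,330,410)).items():
    cv2.imwrite(f'pics/c16{n}.png',cv2.resize(o[n][0][y0:y1,x0:x1],(800,600),interpolation=cv2.INTER_CUBIC)[...,::-1])
```

```text
t 34.10 pos [0.4753 0.084  0.1117] yaw_y 2.37 z [ 0.001 -0.001 -1.   ] F [-2.3 -8.1  9.3] open 0.0193 grip 59.733819365501404 j [-0.99  0.3   0.81  2.07 -0.28  0.89  1.59]
== scene
dot [360.8 169.4] 5 c [466.5 262.7  32.5] ang -87.0 size [13.  7.]
rib [334.  192.5] 21 c [500.   74.4  57.3] ang 42.6 size [14.  9.]
ribtray [424.5 210. ] 45 c [756.6 187.4  55.1] ang -0.5 size [67. 20.]
ribtray [373.3 226.1] 78 c [675.8  41.1  42.7] ang 1.4 size [48. 16.]
ribtray [354.1 244. ] 92 c [678.2 -53.1  42.8] ang 3.6 size [48. 15.]
ribtray [332.7 263.5] 101 c [ 680.  -147.3   43.1] ang 3.7 size [50. 15.]
handle [333.3 188.1] 52 c [490.9  81.7  65.9] ang -31.0 size [38. 18.]
handle [325.3 189.6] 17 c [476.8  59.4  65.8] ang 10.1 size [17.  6.]
clamp [285.7 222.8] 299 c [ 482.9 -123.6   53.7] ang 2.8 size [75. 49.]
gaugetop [265. 281.] 97 c [ 617.9 -324.9   84.6] ang -6.5 size [41. 15.]
tray [353.8 253.9] 2164 c [682.5 -54.5  11.8] ang -86.1 size [326. 154.]
button [393.5 154.7] 40 c [522.8 378.   61. ] ang -77.2 size [31. 24.]
== top
dot [215.9 215.3] 22 c [466.5 266.7  31. ] ang 58.0 size [13. 13.]
ribtray [369.1 138.1] 99 c [ 677.8 -142.7   43.5] ang 1.7 size [53. 14.]
ribtray [299. 139.] 95 c [673.6  46.2  43.7] ang 0.7 size [52. 13.]
ribtray [333.9 138.5] 92 c [675.8 -48.   43.7] ang 0.4 size [50. 13.]
clamp [360.4 210.1] 428 c [ 482.3 -118.2   53.9] ang 3.9 size [72. 47.]
gaugetop [438.2 159.4] 81 c [ 613.6 -317.    84.1] ang -5.8 size [41. 13.]
tray [332.4 137.4] 2893 c [688.  -45.3   6.1] ang -87.4 size [307. 144.]
button [169.3 193.6] 139 c [520.8 384.   59.9] ang -80.7 size [32. 29.]
```

View pics/c16top.png

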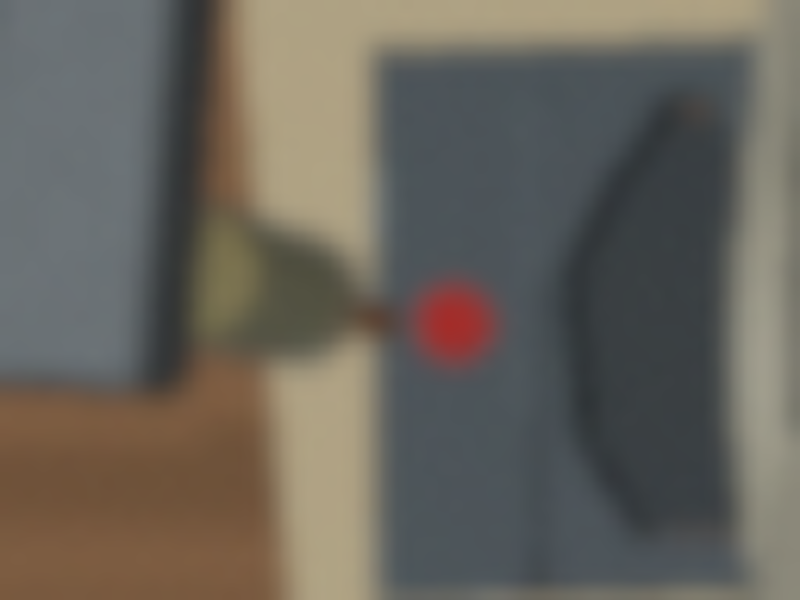

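View pics/c16scene.png

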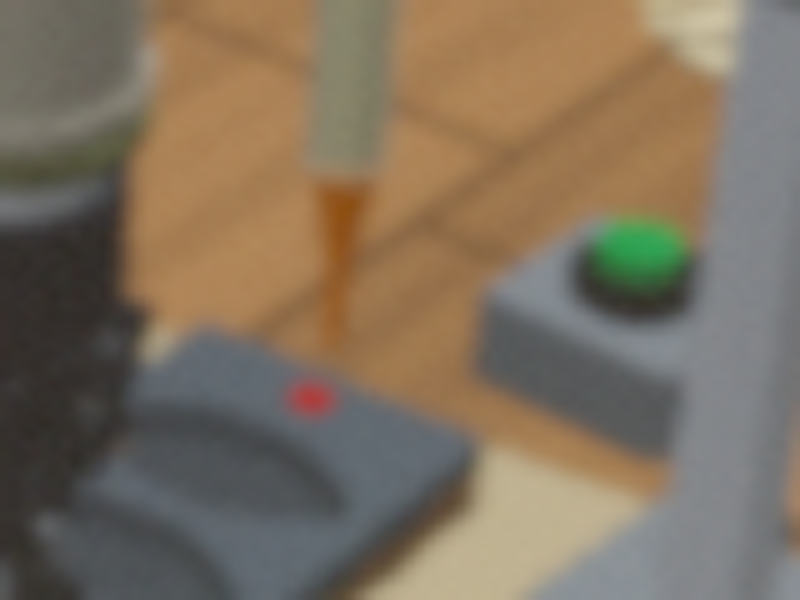

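Both crops show the dot just short of the needle: in the top crop the dot is at (453,322) and the tip at (~393,320); in the scene crop the dot is at (312,398) and the tip at (333,~355).

Run:
```python
from st import *
for n,s,o,d,ts in(('top',12.5,(180,190),(453,322),((390,320),(396,320))),('scene',10,(330,130),(312,398),((333,350),(333,356)))):
    f=lambda a:((a[0]+.5)/s-.5+o[0],(a[1]+.5)/s-.5+o[1])
    D=px(n,*f(d),.03)
    for t in ts:
        T=px(n,*f(t),.048); print(n,'dot',D.round(1),'tip',T.round(1),'move',(T-D).round(1)[:2])
# needle axis fit in scene (use pics/scene0)
f=np.load('pics/scene16.npz');p=f['p'].astype(int)
for v in range(148,168): print(v,(p[v,358:370,0]-p[v,358:370,2]))
print('top'); p=np.load('pics/top16.npz')['p'].astype(int); print(p[212:219,203:216,0]-p[212:219,203:216,2])
```

```text
top dot [466.6 267.1  30. ] tip [465.8 276.4  48. ] move [-0.8  9.2]
top dot [466.6 267.1  30. ] tip [465.8 275.1  48. ] move [-0.8  8. ]
scene dot [464.1 265.8  30. ] tip [466.9 272.6  48. ] move [2.7 6.8]
scene dot [464.1 265.8  30. ] tip [469.1 269.6  48. ] move [5.  3.7]
148 [84 81 84 85 88 88 84 80 79 79 82 85]
149 [ 84  86  87  94 104 110 107 100  95  89  88  86]
150 [ 86  87  88  96 108 117 122 114  98  93  88  84]
151 [ 86  87  89  94 105 120 123 106  95  89  85  83]
152 [ 87  88  88  92 104 116 117 102  92  89  83  80]
153 [ 88  85  89  93 103 115 113  98  88  82  77  75]
154 [ 86  87  88  90 100 113 110  93  83  74  73  73]
155 [ 87  86  87  90  97 113 103  87  76  72  73  76]
156 [ 86  85  86  88  95 103 100  83  75  74  77  79]
157 [ 86  86  85  85  95 102  98  85  78  77  79  81]
158 [ 86  82  80  82  92 103  96  87  80  80  78  79]
159 [ 81  78  77  79  94 105  96  84  82  80  79  78]
160 [ 77  73  74  82  97 106  95  83  79  78  76  75]
161 [ 73  72  78  83  95 102  91  80  78  75  75  75]
162 [72 75 80 85 95 99 88 77 78 76 73 75]
163 [72 77 78 82 94 95 87 78 75 73 75 77]
164 [60 71 77 81 87 89 79 76 74 76 78 79]
165 [35 48 61 68 72 75 75 74 77 77 80 81]
166 [ 4 17 33 44 51 59 66 73 76 79 80 81]
167 [-7  6 22 30 31 37 47 59 70 78 80 79]
top
[[ 17  17  17  16  19  21  17   4  -8 -10  -2  12  25]
 [ 17  17  17  18  19  20  16   7  -4  -2  20  48  70]
 [ 16  17  17  19  21  25  25  18   8  12  43  81 103]
 [ 16  16  18  20  24  32  37  32  19  22  56  95 116]
 [ 15  16  18  21  28  34  35  27  15  19  53  93 115]
 [ 16  16  19  25  32  35  31  17   3   6  36  72  96]
 [ 22  23  25  32  38  38  28  10  -4  -4  12  38  58]]
```

>>> {"method": "send_rows", "body": {"steps": [[[0,0.003,0],0],[[0,0.003,0],0],[[0,0.002,0],0],[[0,0.001,0],0],[[0,0,0],0],[[0,0,0],0],[[0,0,0],0]]}}

```text
clock: 34.9
ee_pos: [0.4756, 0.0928, 0.1117]
orientation: [-0.065, 3.139, -0.001]
force: [-0.2, -10.0, 6.8]
opening: 0.0189
grasp_force: 59.3
```

Run:
```python
from st import *
st(); o=go('17',('top','scene'))
a=cv2.resize(o['top'][0][200:230,195:235],(400,300),interpolation=cv2.INTER_CUBIC);b=cv2.resize(o['scene'][0][150:180,345:385],(400,300),interpolation=cv2.INTER_CUBIC)
cv2.imwrite('pics/c17.png',np.hstack([a,b])[...,::-1])
p=o['scene'][0].astype(int);print((p[...,0]-p[...,1])[160:174,354:372])
p=o['top'][0].astype(int);print((p[...,0]-p[...,1])[210:221,203:220])
```

```text
t 34.90 pos [0.4756 0.0928 0.1117] yaw_y 2.36 z [ 0.002 -0.001 -1.   ] F [ -0.2 -10.    6.8] open 0.0189 grip 59.33504283428192 j [-1.    0.3   0.8   2.06 -0.28  0.89  1.57]
== top
dot [212.9 215.3] 18 c [466.4 274.7  29.9] ang 1.9 size [12. 11.]
ribtray [246.2 111.3] 17 c [745.4 188.3  54.3] ang -28.1 size [43.  8.]
ribtray [369.1 138.1] 99 c [ 677.8 -142.7   43.4] ang 1.6 size [53. 14.]
ribtray [299. 139.] 95 c [673.5  46.2  44.1] ang 0.7 size [52. 13.]
ribtray [334.  138.6] 90 c [675.6 -48.1  43.7] ang 0.4 size [50. 13.]
clamp [357.  210.1] 430 c [ 482.2 -109.2   53.7] ang 1.9 size [73. 47.]
gaugetop [438.3 159.5] 82 c [ 613.4 -317.    84.3] ang -6.1 size [41. 13.]
tray [332.4 137.4] 2893 c [688.1 -45.2   6.2] ang -87.5 size [307. 145.]
button [169.4 193.6] 143 c [520.7 383.5  59.9] ang -59.8 size [32. 31.]
== scene
dot [362.2 168.4] 5 c [465.2 272.8  30.9] ang -32.3 size [15.  8.]
rib [335.9 191.2] 17 c [500.   84.   56.8] ang 73.7 size [16.  9.]
ribtray [425.1 210.5] 43 c [758.9 186.8  54.9] ang 2.9 size [63. 19.]
ribtray [373.1 225.9] 78 c [675.2  41.   43. ] ang 4.1 size [46. 
[... 1712 characters left out ...]
  1   0  -2  -4  -7  -5   0   6   4   0  -4  -7  -8  -7  -8]
 [  1   1   2   1   0  -1  -1   8  25  37  36  25  10  -2  -7  -8  -8]
 [  1   1   1   1   3   4   9  29  57  76  77  64  38  12  -3  -8  -8]
 [  1   2   1   2   6  10  21  45  77  99 105  94  65  28   3  -7  -8]
 [  1   0   1   3   7  15  28  52  82 105 113 105  77  36   5  -6  -8]
 [  1   1   2   3   5  12  25  51  81 104 112 101  70  30   2  -7  -8]
 [  2   2   2   2   2   3  13  38  68  91  95  81  49  16  -3  -8  -8]
 [  5   4   4   2  -2  -3   1  16  38  56  58  45  22   2  -7  -7  -8]
 [ 10   9   8   5  -1  -6  -6   0   9  18  19  11   1  -6  -8  -9  -9]
 [ 12  12  11   7  -1  -7  -7  -6  -5  -2  -2  -4  -7  -7  -8  -8  -8]]
```

View pics/c17.png

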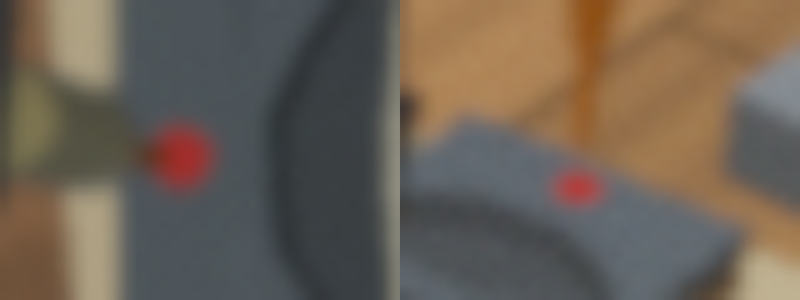

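The dot is aligned within about 1 mm in both views. Scene: the needle axis extrapolates to (362.4,168.3) and the dot is at (362.3,168.3). Top: the tip is expected at column 211.1 and seen at ~211. Releasing and lifting clear.

>>> {"method": "send_rows", "body": {"steps": [[[0,0,0],0],[[0,0,0],0],[[0,0,0],0],[[0,0,0],0],[[0,0,0],0],[[0,0,0.01],0],[[0,0,0.03],0],[[0,0,0.04],0],[[-0.012,0,0.04],0],[[-0.016,0,0.04],0],[[-0.016,0,0.04],0],[[-0.016,0,0.04],0],[[-0.016,0,0.03],0],[[-0.016,0,0.02],0],[[0,0,0],0],[[0,0,0],0]], "fingers": 0.5}}

```text
clock: 36.6
ee_pos: [0.3828, 0.0943, 0.4006]
orientation: [-0.067, 3.14, 0.002]
force: [-0.0, -0.3, -1.5]
opening: 0.0434
grasp_force: 0.0
```

Run:
```python
from st import *
st(); o=go('18',('scene','top'))
p=o['scene'][0].astype(int);D=(p[...,0]-p[...,1])[166:172,356:370].clip(15)-15; v,u=np.mgrid[166:172,356:370]; print('dot scene',(D*u).sum()/D.sum(),(D*v).sum()/D.sum())
```

```text
t 36.60 pos [0.3828 0.0943 0.4006] yaw_y 2.45 z [ 0.001  0.001 -1.   ] F [-0.  -0.3 -1.5] open 0.0434 grip 0.0 j [-1.18 -0.36  0.63  1.87  0.21  1.57  1.03]
== scene
dot [362.2 168.4] 5 c [465.5 272.4  31.2] ang -13.3 size [11.  8.]
rib [330.7 188.6] 65 c [479.5  82.7  57.8] ang 5.8 size [55. 12.]
ribtray [425.2 210.6] 40 c [759.1 187.3  54.1] ang 4.3 size [63. 18.]
ribtray [373. 226.] 84 c [674.8  40.8  42.6] ang 3.5 size [47. 16.]
ribtray [354.  243.8] 92 c [677.6 -52.7  42.7] ang 2.7 size [50. 16.]
ribtray [332.8 263.9] 105 c [ 680.8 -147.8   42.8] ang 3.8 size [47. 16.]
handle [331.6 186.3] 85 c [479.8  86.9  64.5] ang 7.2 size [54. 20.]
clamp [288.1 221.4] 303 c [ 483.8 -114.6   53.5] ang 1.8 size [74. 49.]
gaugetop [265.  280.9] 95 c [ 618.  -324.9   85. ] ang -6.8 size [41. 15.]
tray [353.8 253.9] 2157 c [682.5 -54.3  11.7] ang -85.9 size [326. 153.]
button [393.4 154.8] 42 c [523.2 376.9  61.1] ang -85.8 size [29. 24.]
== top
dot [212.9 215.3] 18 c [466.4 274.7  30. ] ang -15.0 size [12. 10.]
ribtray [246.7 109.8] 18 c [750.  187.4  52.9] ang -21.3 size [50. 11.]
ribtray [369.1 138.1] 98 c [ 677.8 -142.7   43.6] ang 1.8 size [53. 14.]
ribtray [299. 139.] 95 c [673.6  46.2  43.6] ang 0.7 size [52. 13.]
ribtray [334.  138.8] 95 c [674.9 -48.1  43.8] ang 1.3 size [51. 13.]
handle [279.9 212. ] 172 c [474.7  92.7  65.6] ang 4.0 size [60. 19.]
clamp [356.9 209.9] 424 c [ 482.7 -109.    53.8] ang 1.3 size [73. 47.]
gaugetop [438.2 159.1] 83 c [ 614.3 -316.9   84.3] ang -5.1 size [41. 13.]
tray [332.4 137.4] 2898 c [688.  -45.2   6.1] ang -87.5 size [306. 145.]
button [169.3 193.7] 142 c [520.5 383.9  60. ] ang -72.6 size [32. 30.]
dot scene 363.0507042253521 167.97464788732395
```

>>> {"method": "send_rows", "body": {"steps": [[[0,0.036,0],0],[[0,0.036,0],0],[[0,0.036,0],0],[[0,0.036,0],0],[[0,0.036,0],0],[[0,0.036,0],0],[[0,0.036,0],0],[[0,0.036,0],0],[[0.03,0,0],0],[[0.03,0,0],0],[[0.03,0,0],0],[[0.03,0,0],0],[[0.018,0,0],0],[[0,0,0],0],[[0,0,0],0]], "fingers": 0}}

```text
clock: 38.2
ee_pos: [0.5209, 0.3825, 0.3989]
orientation: [0.066, -3.14, 0.004]
force: [-0.6, -0.0, 0.5]
opening: -0.0002
grasp_force: 0.0
```

>>> {"method": "send_rows", "body": {"steps": [[[0,0,-0.04],0],[[0,0,-0.04],0],[[0,0,-0.04],0],[[0,0,-0.04],0],[[0,0,-0.04],0],[[0,0,-0.03],0],[[0,0,-0.01],0],[[0,0,0],0],[[0,0,0],0]]}}

```text
clock: 39.1
ee_pos: [0.521, 0.3833, 0.1622]
orientation: [-0.068, 3.139, 0.002]
force: [0.6, -0.3, 0.6]
opening: -0.0002
grasp_force: 0.0
```

Run:
```python
from st import *
st(); o=go('19',('scene',))
```

```text
t 39.10 pos [0.521  0.3833 0.1622] yaw_y 2.50 z [ 0.002  0.001 -1.   ] F [ 0.6 -0.3  0.6] open -0.0002 grip 0.0 j [-1.11  0.53  0.55  1.58 -0.3   1.11  1.12]
== scene
dot [362.2 168.4] 5 c [466.  271.6  31.9] ang -38.7 size [16.  8.]
rib [331.5 189.1] 64 c [483.   82.4  57.5] ang 8.4 size [53. 11.]
ribtray [425.2 210.5] 42 c [759.3 187.   54.8] ang 5.3 size [64. 18.]
ribtray [373.2 226.1] 79 c [675.8  40.8  42.9] ang 5.4 size [46. 15.]
ribtray [354.  243.9] 92 c [677.7 -53.1  42.6] ang 3.7 size [48. 15.]
ribtray [332.8 263.7] 103 c [ 680.6 -147.6   43.1] ang 3.4 size [49. 15.]
handle [331.4 186.2] 86 c [479.1  86.6  64.8] ang 6.6 size [52. 20.]
clamp [288.  221.3] 303 c [ 483.4 -114.6   53.5] ang 2.1 size [73. 49.]
gaugetop [265.1 281. ] 94 c [ 618.4 -324.8   84.8] ang -6.9 size [41. 15.]
tray [353.7 254. ] 2149 c [682.7 -54.9  11.8] ang -86.5 size [326. 154.]
button [393.3 154.7] 41 c [522.2 377.6  60.8] ang 80.3 size [29. 25.]
```

View pics/scene19.png

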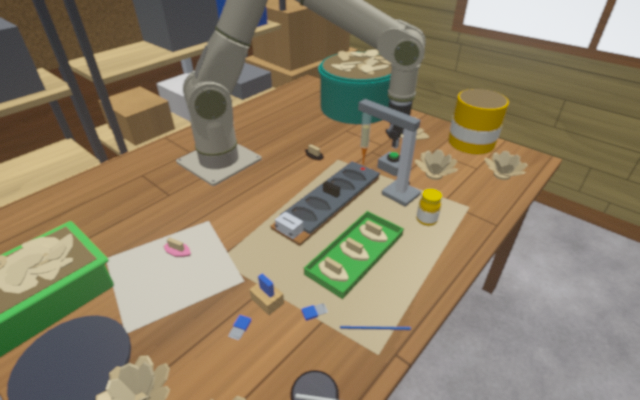

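The closed gripper is right above the green button (393,156), with the dot still under the needle. Pressing.

>>> {"method": "send_rows", "body": {"steps": [[[0,0,-0.015],0],[[0,0,-0.008],0],[[0,0,-0.003],0],[[0,0,-0.002],0],[[0,0,-0.002],0],[[0,0,-0.001],0],[[0,0,-0.001],0],[[0,0,0],0]]}}

```text
clock: 40.0
ee_pos: [0.5205, 0.3827, 0.1288]
orientation: [0.068, -3.141, -0.0]
force: [-3.8, -1.6, 5.8]
opening: 0.0002
grasp_force: 3.0
```

>>> {"method": "send_rows", "body": {"steps": [[[0,0,-0.001],0],[[0,0,-0.001],0],[[0,0,0],0],[[0,0,0],0]]}}

```text
clock: 40.4
ee_pos: [0.5206, 0.3828, 0.1285]
orientation: [0.068, -3.14, -0.002]
force: [-11.2, -5.1, 22.4]
opening: -0.0003
grasp_force: 10.8
```

Bottomed out: force jumped to 22 N with hardly any further travel. Backing off.

>>> {"method": "send_rows", "body": {"steps": [[[0,0,0],0],[[0,0,0],0],[[0,0,0.01],0],[[0,0,0.03],0],[[0,0,0.03],0],[[0,0,0.03],0],[[0,0.01,0.03],0],[[0,0.01,0.03],0],[[0,0,0],0],[[0,0,0],0]]}}

```text
clock: 41.4
ee_pos: [0.5209, 0.4029, 0.2867]
orientation: [-0.068, 3.14, 0.001]
force: [0.7, -0.9, -1.1]
opening: 0.0002
grasp_force: 0.0
```

Run:
```python
from st import *
st(); o=go('20',('scene','top'))
```

```text
t 41.40 pos [0.5209 0.4029 0.2867] yaw_y 2.49 z [ 0.001  0.001 -1.   ] F [ 0.7 -0.9 -1.1] open 0.0002 grip 0.0 j [-1.14  0.45  0.58  1.42 -0.25  1.34  1.06]
== scene
dot [362.2 168.4] 5 c [465.1 273.   30.7] ang -37.2 size [16.  8.]
rib [331.2 188.9] 62 c [481.8  82.6  57.8] ang 7.4 size [57. 11.]
ribtray [426.2 210.6] 40 c [762.3 187.2  55.8] ang 5.9 size [63. 20.]
ribtray [373.1 226. ] 79 c [675.   41.   42.8] ang 2.4 size [46. 16.]
ribtray [354.  243.8] 92 c [677.6 -52.8  42.5] ang 3.8 size [50. 14.]
ribtray [332.7 263.6] 104 c [ 680.3 -147.7   43.3] ang 3.0 size [49. 16.]
handle [331.5 186.2] 86 c [479.1  87.   64.7] ang 4.0 size [54. 21.]
clamp [288.2 221.4] 305 c [ 483.9 -114.4   53.5] ang 1.0 size [75. 49.]
gaugetop [265.1 281. ] 94 c [ 618.2 -324.8   84.8] ang -6.4 size [40. 15.]
tray [353.8 254. ] 2150 c [682.7 -54.4  11.7] ang -86.5 size [327. 153.]
button [393.5 154.8] 43 c [522.9 378.1  60.4] ang -85.9 size [31. 25.]
== top
dot [212.9 215.3] 18 c [466.4 274.5  31. ] ang -0.1 size [12. 11.]
ribtray [246.6 110.2] 20 c [748.6 187.5  53.9] ang -20.2 size [48. 10.]
ribtray [369.1 138.1] 98 c [ 677.9 -142.6   43.9] ang 1.4 size [52. 14.]
ribtray [299. 139.] 95 c [673.6  46.2  43.6] ang 0.7 size [52. 13.]
ribtray [334.  138.5] 92 c [675.7 -48.   43.8] ang 0.8 size [50. 13.]
handle [279.8 211.8] 171 c [475.   92.8  65.2] ang 4.0 size [60. 20.]
clamp [356.9 209.9] 425 c [ 482.6 -109.    54. ] ang 1.9 size [74. 47.]
gaugetop [438.3 159.3] 82 c [ 613.8 -317.1   84.1] ang -5.7 size [40. 13.]
tray [332.5 137.4] 2884 c [688.  -45.6   6.1] ang -87.4 size [306. 145.]
button [169.4 193.7] 141 c [520.5 383.6  60.2] ang -60.0 size [32. 30.]
```

```bash
python3 -c "
from bench import *
print(sign_off())"
```

```text
the job is handed in; nothing more can be done
None
```

The job is handed in (no verdict came back): the three petals present are in the tray, the gauge was seated in the clamp gap and put back home in its stand, the red dot is under the needle to about 1 mm by both cameras, and the start button was pressed to its stop.

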